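# Rake out the lava stones in the plant tray

## Task

The lava stones in the green plant tray are heaped at one end. Pick up the hand rake and, with its tines drawn along lightly on the metal bed, spread the stones out one deep along the whole tray, two in each quarter of its length, so that the pots can stand on them again; then lay the rake back in its rest as it was. Never lean hard on the tines, keep every stone in the tray, do not touch the stones with the gripper, and leave the other things on the shelf alone.

Things in the scene. Friction and masses are not known exactly. Their poses are not given: they have to be found in the camera images.
- tray: green sheet-steel plant tray fixed to the shelf. Origin: centre of its underside, on the shelf; y along its length, x across, z up. Inside 300 mm long (y -150 to 150) by 116 mm wide; walls 4 mm thick, their tops 38 mm above the origin. The stones start at the -y end: three rows of two, row centres 53 mm apart (some 15 mm open between rows), two more on top of the end row, 20 mm free behind them
- bed: the tray's bed, a flat slotted aluminium plate, fixed; origin: centre of its top face, 14 mm above the shelf, 24 mm below the wall tops; axes as the tray's. The quarters of the tray's length meet at y = -75, 0 and +75 mm
- rake_grip (a point): hand rake, about 0.25 kg, lying in its rest, tines down; centre of its wooden handle where to hold it, near its balance point. Axes: -y along the handle to the head, x sideways, z up. Handle level, 26 mm wide, 24 mm deep, from 155 mm behind this point to 65 mm ahead. A firm grip (60 N or more) keeps it level in use
- rake_clamp (a point): steel clamp on the rake's handle axis 82 mm ahead of the grip point; it holds the upright stem of the head: a red cross-bar 92 mm wide with a row of six 5 mm tines straight below it. The tips' depth is adjustable: 84 mm below here give or take 12 mm, set differently each time and not measured, so feel for the bed. The tines are sprung, 1 mm per 3 N: 2 to 6 N on the bed is right, over 10 N is too much
- rest_seat (a point): wooden tool rest, fixed: where the rake's grip point is when it lies in the rest, 108 mm above the shelf; -y the way the rake's head points, z up. Two upright boards 12 mm thick, 130 mm behind and 53 mm ahead of this point, each with a notch 32 mm wide at its foot (12 mm below this point) flaring to 42 mm, tops 17 mm above this point. The tines hang beyond the front board, below its top
- stone0_mid (a point): reddish-brown lava stone, an angular lump about 35 x 31 x 20 mm, 28 g; the point is its centre (10 mm above its flat underside when it lies flat; pose axes: z up, x along its 35 mm)
- stone1_mid (a point): reddish-brown lava stone, an angular lump about 35 x 31 x 20 mm, 28 g; the point is its centre (10 mm above its flat underside when it lies flat; pose axes: z up, x along its 35 mm)
- stone2_mid (a point): reddish-brown lava stone, an angular lump about 35 x 31 x 20 mm, 28 g; the point is its centre (10 mm above its flat underside when it lies flat; pose axes: z up, x along its 35 mm)
- stone3_mid (a point): reddish-brown lava stone, an angular lump about 35 x 31 x 20 mm, 28 g; the point is its centre (10 mm above its flat underside when it lies flat; pose axes: z up, x along its 35 mm)
- stone4_mid (a point): reddish-brown lava stone, an angular lump about 35 x 31 x 20 mm, 28 g; the point is its centre (10 mm above its flat underside when it lies flat; pose axes: z up, x along its 35 mm)
- stone5_mid (a point): reddish-brown lava stone, an angular lump about 35 x 31 x 20 mm, 28 g; the point is its centre (10 mm above its flat underside when it lies flat; pose axes: z up, x along its 35 mm)
- stone6_mid (a point): reddish-brown lava stone, an angular lump about 35 x 31 x 20 mm, 28 g; the point is its centre (10 mm above its flat underside when it lies flat; pose axes: z up, x along its 35 mm) (starts on top of the end row)
- stone7_mid (a point): reddish-brown lava stone, an angular lump about 35 x 31 x 20 mm, 28 g; the point is its centre (10 mm above its flat underside when it lies flat; pose axes: z up, x along its 35 mm) (starts on top of the end row)
- canister_mid (a point): screw-top aluminium canister, 62 mm diameter, 108 mm tall; its centre. Bystander
- jar_mid (a point): small glass jar with white twist cap, 52 mm diameter, 65 mm tall; its centre. Bystander
- bell_mid (a point): steel bicycle bell, 55 mm diameter, 44 mm tall; a point 20 mm above the shelf on its axis. Bystander
- mail_key_mid (a point): grey plastic mailbox key, 55 x 25 x 5 mm, lying flat; centre of its bow. Bystander
- peg_mid (a point): wooden clothes peg, 72 x 14 x 10 mm, lying; its centre. Bystander

How it is judged (in metres and radians):
On the way:
1. the rake is drawn along inside the tray with its tines resting on the bed (at least 1 N, moving faster than 15 mm/s, for 0.5 s) (contact force between rake and bed above 1 N and linear speed of rake above 0.015 m/s), for 0.5 s.
At the end, for the whole second after the job is handed in: Every stone at rest in the tray, one deep (centre under 22.5 mm above the bed), two stone centres in each quarter of its length; the rake released and still in both notches of its rest, tines down (grip point within 20 mm sideways and lengthways and 6 mm in height of its seat, level within 0.1 rad) (((y of stone0_mid in the frame of tray between -0.152 and -0.075 m and (y of stone1_mid in the frame of tray between -0.152 and -0.075 m or y of stone2_mid in the frame of tray between -0.152 and -0.075 m or y of stone3_mid in the frame of tray between -0.152 and -0.075 m or y of stone4_mid in the frame of tray between -0.152 and -0.075 m or y of stone5_mid in the frame of tray between -0.152 and -0.075 m or y of stone6_mid in the frame of tray between -0.152 and -0.075 m or y of stone7_mid in the frame of tray between -0.152 and -0.075 m)) or (y of stone1_mid in the frame of tray between -0.152 and -0.075 m and (y of stone2_mid in the frame of tray between -0.152 and -0.075 m or y of stone3_mid in the frame of tray between -0.152 and -0.075 m or y of stone4_mid in the frame of tray between -0.152 and -0.075 m or y of stone5_mid in the frame of tray between -0.152 and -0.075 m or y of stone6_mid in the frame of tray between -0.152 and -0.075 m or y of stone7_mid in the frame of tray between -0.152 and -0.075 m)) or (y of stone2_mid in the frame of tray between -0.152 and -0.075 m and (y of stone3_mid in the frame of tray between -0.152 and -0.075 m or y of stone4_mid in the frame of tray between -0.152 and -0.075 m or y of stone5_mid in the frame of tray between -0.152 and -0.075 m or y of stone6_mid in the frame of tray between -0.152 and -0.075 m or y of stone7_mid in the frame of tray between -0.152 and -0.075 m)) or (y of stone3_mid in the frame of tray between -0.152 and -0.075 m and (y of stone4_mid in the frame of tray between -0.152 and -0.075 m or y of stone5_mid in the frame of tray between -0.152 and -0.075 m or y of stone6_mid in the frame of tray between -0.152 and -0.075 m or y of stone7_mid in the frame of tray between -0.152 and -0.075 m)) or (y of stone4_mid in the frame of tray between -0.152 and -0.075 m and (y of stone5_mid in the frame of tray between -0.152 and -0.075 m or y of stone6_mid in the frame of tray between -0.152 and -0.075 m or y of stone7_mid in the frame of tray between -0.152 and -0.075 m)) or (y of stone5_mid in the frame of tray between -0.152 and -0.075 m and (y of stone6_mid in the frame of tray between -0.152 and -0.075 m or y of stone7_mid in the frame of tray between -0.152 and -0.075 m)) or (y of stone6_mid in the frame of tray between -0.152 and -0.075 m and y of stone7_mid in the frame of tray between -0.152 and -0.075 m)) and ((y of stone0_mid in the frame of tray between -0.075 and 0 m and (y of stone1_mid in the frame of tray between -0.075 and 0 m or y of stone2_mid in the frame of tray between -0.075 and 0 m or y of stone3_mid in the frame of tray between -0.075 and 0 m or y of stone4_mid in the frame of tray between -0.075 and 0 m or y of stone5_mid in the frame of tray between -0.075 and 0 m or y of stone6_mid in the frame of tray between -0.075 and 0 m or y of stone7_mid in the frame of tray between -0.075 and 0 m)) or (y of stone1_mid in the frame of tray between -0.075 and 0 m and (y of stone2_mid in the frame of tray between -0.075 and 0 m or y of stone3_mid in the frame of tray between -0.075 and 0 m or y of stone4_mid in the frame of tray between -0.075 and 0 m or y of stone5_mid in the frame of tray between -0.075 and 0 m or y of stone6_mid in the frame of tray between -0.075 and 0 m or y of stone7_mid in the frame of tray between -0.075 and 0 m)) or (y of stone2_mid in the frame of tray between -0.075 and 0 m and (y of stone3_mid in the frame of tray between -0.075 and 0 m or y of stone4_mid in the frame of tray between -0.075 and 0 m or y of stone5_mid in the frame of tray between -0.075 and 0 m or y of stone6_mid in the frame of tray between -0.075 and 0 m or y of stone7_mid in the frame of tray between -0.075 and 0 m)) or (y of stone3_mid in the frame of tray between -0.075 and 0 m and (y of stone4_mid in the frame of tray between -0.075 and 0 m or y of stone5_mid in the frame of tray between -0.075 and 0 m or y of stone6_mid in the frame of tray between -0.075 and 0 m or y of stone7_mid in the frame of tray between -0.075 and 0 m)) or (y of stone4_mid in the frame of tray between -0.075 and 0 m and (y of stone5_mid in the frame of tray between -0.075 and 0 m or y of stone6_mid in the frame of tray between -0.075 and 0 m or y of stone7_mid in the frame of tray between -0.075 and 0 m)) or (y of stone5_mid in the frame of tray between -0.075 and 0 m and (y of stone6_mid in the frame of tray between -0.075 and 0 m or y of stone7_mid in the frame of tray between -0.075 and 0 m)) or (y of stone6_mid in the frame of tray between -0.075 and 0 m and y of stone7_mid in the frame of tray between -0.075 and 0 m)) and ((y of stone0_mid in the frame of tray between 0 and 0.075 m and (y of stone1_mid in the frame of tray between 0 and 0.075 m or y of stone2_mid in the frame of tray between 0 and 0.075 m or y of stone3_mid in the frame of tray between 0 and 0.075 m or y of stone4_mid in the frame of tray between 0 and 0.075 m or y of stone5_mid in the frame of tray between 0 and 0.075 m or y of stone6_mid in the frame of tray between 0 and 0.075 m or y of stone7_mid in the frame of tray between 0 and 0.075 m)) or (y of stone1_mid in the frame of tray between 0 and 0.075 m and (y of stone2_mid in the frame of tray between 0 and 0.075 m or y of stone3_mid in the frame of tray between 0 and 0.075 m or y of stone4_mid in the frame of tray between 0 and 0.075 m or y of stone5_mid in the frame of tray between 0 and 0.075 m or y of stone6_mid in the frame of tray between 0 and 0.075 m or y of stone7_mid in the frame of tray between 0 and 0.075 m)) or (y of stone2_mid in the frame of tray between 0 and 0.075 m and (y of stone3_mid in the frame of tray between 0 and 0.075 m or y of stone4_mid in the frame of tray between 0 and 0.075 m or y of stone5_mid in the frame of tray between 0 and 0.075 m or y of stone6_mid in the frame of tray between 0 and 0.075 m or y of stone7_mid in the frame of tray between 0 and 0.075 m)) or (y of stone3_mid in the frame of tray between 0 and 0.075 m and (y of stone4_mid in the frame of tray between 0 and 0.075 m or y of stone5_mid in the frame of tray between 0 and 0.075 m or y of stone6_mid in the frame of tray between 0 and 0.075 m or y of stone7_mid in the frame of tray between 0 and 0.075 m)) or (y of stone4_mid in the frame of tray between 0 and 0.075 m and (y of stone5_mid in the frame of tray between 0 and 0.075 m or y of stone6_mid in the frame of tray between 0 and 0.075 m or y of stone7_mid in the frame of tray between 0 and 0.075 m)) or (y of stone5_mid in the frame of tray between 0 and 0.075 m and (y of stone6_mid in the frame of tray between 0 and 0.075 m or y of stone7_mid in the frame of tray between 0 and 0.075 m)) or (y of stone6_mid in the frame of tray between 0 and 0.075 m and y of stone7_mid in the frame of tray between 0 and 0.075 m)) and ((y of stone0_mid in the frame of tray between 0.075 and 0.152 m and (y of stone1_mid in the frame of tray between 0.075 and 0.152 m or y of stone2_mid in the frame of tray between 0.075 and 0.152 m or y of stone3_mid in the frame of tray between 0.075 and 0.152 m or y of stone4_mid in the frame of tray between 0.075 and 0.152 m or y of stone5_mid in the frame of tray between 0.075 and 0.152 m or y of stone6_mid in the frame of tray between 0.075 and 0.152 m or y of stone7_mid in the frame of tray between 0.075 and 0.152 m)) or (y of stone1_mid in the frame of tray between 0.075 and 0.152 m and (y of stone2_mid in the frame of tray between 0.075 and 0.152 m or y of stone3_mid in the frame of tray between 0.075 and 0.152 m or y of stone4_mid in the frame of tray between 0.075 and 0.152 m or y of stone5_mid in the frame of tray between 0.075 and 0.152 m or y of stone6_mid in the frame of tray between 0.075 and 0.152 m or y of stone7_mid in the frame of tray between 0.075 and 0.152 m)) or (y of stone2_mid in the frame of tray between 0.075 and 0.152 m and (y of stone3_mid in the frame of tray between 0.075 and 0.152 m or y of stone4_mid in the frame of tray between 0.075 and 0.152 m or y of stone5_mid in the frame of tray between 0.075 and 0.152 m or y of stone6_mid in the frame of tray between 0.075 and 0.152 m or y of stone7_mid in the frame of tray between 0.075 and 0.152 m)) or (y of stone3_mid in the frame of tray between 0.075 and 0.152 m and (y of stone4_mid in the frame of tray between 0.075 and 0.152 m or y of stone5_mid in the frame of tray between 0.075 and 0.152 m or y of stone6_mid in the frame of tray between 0.075 and 0.152 m or y of stone7_mid in the frame of tray between 0.075 and 0.152 m)) or (y of stone4_mid in the frame of tray between 0.075 and 0.152 m and (y of stone5_mid in the frame of tray between 0.075 and 0.152 m or y of stone6_mid in the frame of tray between 0.075 and 0.152 m or y of stone7_mid in the frame of tray between 0.075 and 0.152 m)) or (y of stone5_mid in the frame of tray between 0.075 and 0.152 m and (y of stone6_mid in the frame of tray between 0.075 and 0.152 m or y of stone7_mid in the frame of tray between 0.075 and 0.152 m)) or (y of stone6_mid in the frame of tray between 0.075 and 0.152 m and y of stone7_mid in the frame of tray between 0.075 and 0.152 m)) and z of each of stone0_mid, stone1_mid, stone2_mid, stone3_mid, stone4_mid, stone5_mid, stone6_mid, stone7_mid in the frame of tray below 0.0365 m and x of stone0_mid in the frame of tray between -0.06 and 0.06 m and y of stone0_mid in the frame of tray between -0.152 and 0.152 m and x of stone1_mid in the frame of tray between -0.06 and 0.06 m and y of stone1_mid in the frame of tray between -0.152 and 0.152 m and x of stone2_mid in the frame of tray between -0.06 and 0.06 m and y of stone2_mid in the frame of tray between -0.152 and 0.152 m and x of stone3_mid in the frame of tray between -0.06 and 0.06 m and y of stone3_mid in the frame of tray between -0.152 and 0.152 m and x of stone4_mid in the frame of tray between -0.06 and 0.06 m and y of stone4_mid in the frame of tray between -0.152 and 0.152 m and x of stone5_mid in the frame of tray between -0.06 and 0.06 m and y of stone5_mid in the frame of tray between -0.152 and 0.152 m and x of stone6_mid in the frame of tray between -0.06 and 0.06 m and y of stone6_mid in the frame of tray between -0.152 and 0.152 m and x of stone7_mid in the frame of tray between -0.06 and 0.06 m and y of stone7_mid in the frame of tray between -0.152 and 0.152 m and linear speed of each of stone0, stone1, stone2, stone3, stone4, stone5, stone6, stone7, rake below 0.02 m/s and horizontal distance between rake_grip and rest_seat below 0.02 m and height (world z) of rake_grip below 0.114 m and angle between rake_grip's own z axis and vertical below 0.1 rad); the robot touches nothing.
It fails at once if the rake presses on the tray with more than 10 N (contact force between rake and tray above 10 N).
It fails at once if the gripper touches a stone (contact force between the fingers and stone0 above 0.3 N or contact force between the fingers and stone1 above 0.3 N or contact force between the fingers and stone2 above 0.3 N or contact force between the fingers and stone3 above 0.3 N or contact force between the fingers and stone4 above 0.3 N or contact force between the fingers and stone5 above 0.3 N or contact force between the fingers and stone6 above 0.3 N or contact force between the fingers and stone7 above 0.3 N).
It fails at once if a stone leaves the tray (not (x of stone0_mid in the frame of tray between -0.06 and 0.06 m and y of stone0_mid in the frame of tray between -0.152 and 0.152 m) or not (x of stone1_mid in the frame of tray between -0.06 and 0.06 m and y of stone1_mid in the frame of tray between -0.152 and 0.152 m) or not (x of stone2_mid in the frame of tray between -0.06 and 0.06 m and y of stone2_mid in the frame of tray between -0.152 and 0.152 m) or not (x of stone3_mid in the frame of tray between -0.06 and 0.06 m and y of stone3_mid in the frame of tray between -0.152 and 0.152 m) or not (x of stone4_mid in the frame of tray between -0.06 and 0.06 m and y of stone4_mid in the frame of tray between -0.152 and 0.152 m) or not (x of stone5_mid in the frame of tray between -0.06 and 0.06 m and y of stone5_mid in the frame of tray between -0.152 and 0.152 m) or not (x of stone6_mid in the frame of tray between -0.06 and 0.06 m and y of stone6_mid in the frame of tray between -0.152 and 0.152 m) or not (x of stone7_mid in the frame of tray between -0.06 and 0.06 m and y of stone7_mid in the frame of tray between -0.152 and 0.152 m)).
It fails at once if a bystander is moved more than 15 mm (distance of any of canister_mid, jar_mid, bell_mid, mail_key_mid, peg_mid from where it was at the start of the episode above 0.015 m).
It also fails if it takes over 67 s, if anything falls off the work surface, if the arm or the gripper's body presses on something with over 40 N, if the wrist force passes 120 N, or if a joint passes its speed limit or range.

## Robot

A 6-joint arm with a two-finger parallel gripper is mounted at the origin on the work surface. World frame = base frame: x ahead of the robot, y to its left, z up, the work surface at z = 0. Lengths are in mm, angles in rad, forces in N, time in s.
With the tool pointing down it reaches from about 275 to 750 mm from the base axis. Payload 10.2 kg.
Tool frame: the origin (TCP) lies at the very end of the fingers, on their centre line; the grasp point (between the pads) lies 19 mm behind it; x points along the fingers, y is the direction in which the jaws open and shut, and the axes are right-handed (so a half turn about x gives the same grasp; the last joint's range is limited). The gripper opens to 85 mm and grips with 20 to 120 N. Pads are 22 mm wide; open, the fingers measure 114 mm over their backs; the gripper's body (76 mm by 85 mm) begins 54 mm behind the grasp point. The pads swing forward as they close: fully open they stand 13 mm farther back than shut.
Start: joints at [1.105, 0.313, 1.498, -0, 1.331, -0.223], TCP at [126.234, 509.604, 202.394] pointing down, gripper open.
Joint ranges: [-2.94, 2.94], [-0.97, 2.17], [0.19, 2.56], [-1.23, 4.37], [0.02, 3.11], [-2.88, 2.88]. Speed limits (rad/s): [2.39, 2.39, 3.01, 3.14, 3.14, 3.14].

## Interface

Orientations are given as a unit quaternion [w, x, y, z].
In Python, from rig import ctrl, viewer, finish_job gives the robot as it stands.
- The arm moves only by the tool carry_out, never from a script. Its argument "targets" is a list of rows, each an object of numbers: "x", "y", "z": the shift along the world's x, y, z in m; "ax", "ay", "az": the turn, a rotation vector about the world's x, y, z in rad; "hand": the opening, from -1 (shut) to 1 (fully open). A call has 1 to 5 rows; each row is the pose to reach, as a shift and turn from the pose commanded when the call began; what a row does not reach only later rows make up. A row lasts 1/8 s, in which the tool goes at most 62.5 mm and 10.7 degrees, less where a joint would pass 70% of its speed; a pose out of reach is approached as far as the arm can. A call with a gripper value outside its range is refused whole. The fingers move at their own pace and stop on an object; "grip_force" is the grip in N (left out, the last holds). Time passes only in rows, so rows that repeat a pose let the fingers close. It gives the time, the measured TCP pose, the force and the opening at its end, in the units of the state.
- ctrl.sense(): the state, without advancing time (a new reading comes with each control period).
- viewer.capture(name): name is "side" or "top"; returns the picture (384x512x3 uint8, blue, green, red); there is no depth.
- viewer.camera_info(name): a dict with "fx", "fy", "cx", "cy" (pixels), "R" (3x3) and "t" (3): a world point X has camera coordinates R X + t. Camera axes: x right, y down, z forward; pixel columns grow to the right and rows downward; lengths in mm; the calibration is good to about 2 mm. A picture is of the moment at which its call begins. camera_info takes no time and is no camera call.
- finish_job(): hands the job in, once; it reports no verdict.
The state is a dict: "time_s": time; "joints": joint angles; "dq": joint speeds; "tau": joint torques, N m; "eef_pos": TCP position; "ee_rot": TCP orientation; "force": force on the tool from outside, world axes, zero at the start; "wrist_torque": the same for the moment, N m; "grip_width": opening from 0.0 (shut) to 1.0 (fully open).
Only numpy, scipy, OpenCV 4.12 (cv2) and the standard library are available. Lean on these libraries where they do the work, as an engineer would, in place of code of your own. Each camera call takes 0.05 s, during which the arm holds its last target. There are 200 camera calls.

## Working session

There is one attempt and no reset: what is moved stays moved. The work goes in short steps, Python scripts to look and compute and a tool call to move; the robot and the scene stay as the last step left them, time stands still between calls to the robot, and variables do not carry over. Pictures are saved under pics/ and viewed, about 8 in all and at most 12, crops included, and the job is handed in when it is done.

Besides the shell and the picture viewer there is one more tool, called after "Emit:" as name(argument=value, ...) on one line, values as JSON. carry_out: Moves the arm, as the interface text tells. Its arguments: {"type":"object","properties":{"targets":{"type":"array"},"grip_force":{"type":"number"}},"required":["targets"]}

```bash
ls; mkdir -p pics
python3 - <<'E'
from rig import ctrl, viewer
import cv2, json
for n in("top","side"):
    im=viewer.capture(n); cv2.imwrite(f"pics/{n}0.png",im); i=viewer.camera_info(n); print(n,i)
print(ctrl.sense())
a=cv2.imread("pics/top0.png");b=cv2.imread("pics/side0.png")
E
```

```text
pics
top {'fx': 389.0193926622513, 'fy': 389.0193926622513, 'cx': 254.8177446364674, 'cy': 187.21053251529025, 'R': array([[-1.64508264e-02, -9.99864072e-01, -1.09914159e-03],
       [-9.97925248e-01,  1.64873427e-02, -6.22363836e-02],
       [ 6.22460458e-02,  7.30211998e-05, -9.98060832e-01]]), 't': array([  34.66934985,  591.63105567, 1194.90747442])}
side {'fx': 426.6830236668944, 'fy': 426.6830236668944, 'cx': 262.1642678409195, 'cy': 189.2891016614261, 'R': array([[ 0.87000666, -0.49249557,  0.02316282],
       [-0.29821321, -0.56305082, -0.77074163],
       [ 0.39262868,  0.66364289, -0.63672665]]), 't': array([-506.5521934 ,  258.16781152,  789.05143762])}
{'time_s': 0.1, 'joints': array([ 1.10460418e+00,  3.13383561e-01,  1.49835000e+00, -1.28297219e-05,
        1.33096456e+00, -2.23395801e-01]), 'dq': array([ 1.03590967e-03, -2.63582804e-03, -2.30657438e-03, -2.95162615e-04,
       -2.03357534e-05,  1.48439237e-04]), 'tau': array([ 1.52621327e-03, -4.12896109e+01, -2.60142392e+01, -3.13174969e-04,
        3.11172043e-03,  1.76431251e-05]), 'eef_pos': array([126.11779084, 509.3700699 , 201.90186081]), 'ee_rot': array([ 0.70177474,  0.08526036,  0.70203066, -0.08599902]), 'force': array([ 0.11154557, -0.53135903, -0.3706992 ]), 'wrist_torque': array([-0.00810904,  0.01294006,  0.06121475]), 'grip_width': 0.9967185505580869}
```

View pics/top0.png

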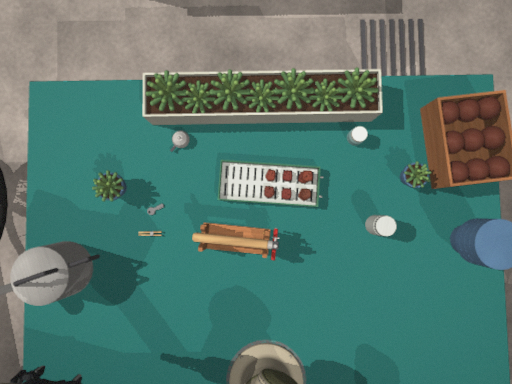

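View pics/side0.png

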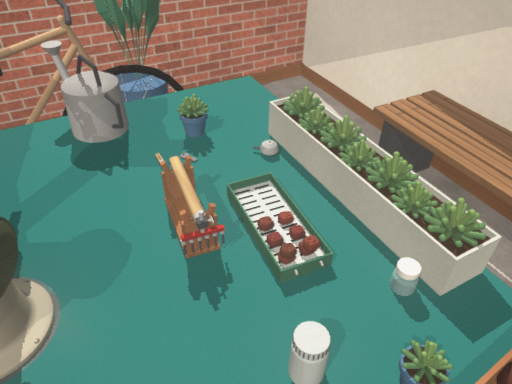

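The top view has the tray at about (221–319, 162–206) with the stones at its right (-y) end. The rake lies in its rest from (195,238) to (275,243), head to the right. Next I'll enlarge both views and take measurements.

```bash
cat > h.py <<'E'
import numpy as np, cv2
from rig import ctrl, viewer
def cast(n,uv,z):
    c=viewer.camera_info(n); R=np.array(c["R"]);t=np.array(c["t"])
    uv=np.atleast_2d(uv).astype(float)
    d=np.c_[(uv[:,0]-c["cx"])/c["fx"],(uv[:,1]-c["cy"])/c["fy"],np.ones(len(uv))]@R
    o=-R.T@t
    return o+d*((z-o[2])/d[:,2])[:,None]
def proj(n,X):
    c=viewer.camera_info(n); p=np.atleast_2d(X)@np.array(c["R"]).T+np.array(c["t"])
    return np.c_[c["fx"]*p[:,0]/p[:,2]+c["cx"],c["fy"]*p[:,1]/p[:,2]+c["cy"]]
E
python3 - <<'E'
import cv2,numpy as np
from h import *
a=cv2.imread("pics/top0.png");b=cv2.imread("pics/side0.png")
A=cv2.resize(a[150:270,180:330],None,fx=5,fy=5,interpolation=cv2.INTER_CUBIC)
cv2.imwrite("pics/topz.png",A)
hsv=cv2.cvtColor(a,cv2.COLOR_BGR2HSV)
for nm,p in dict(cloth=(150,300),wall=(270,163),bed=(225,170),bed2=(262,180),handle=(230,240),rest=(215,248),stone=(286,194),red=(276,240)).items():
    print(nm,p,hsv[p[1],p[0]])
E
```

```text
cloth (150, 300) [ 86 146 126]
wall (270, 163) [ 76 109 126]
bed (225, 170) [ 35  12 133]
bed2 (262, 180) [ 34  12 147]
handle (230, 240) [ 17 113 216]
rest (215, 248) [ 13 139 130]
stone (286, 194) [  3 139 139]
red (276, 240) [  9  31 116]
```

View pics/topz.png

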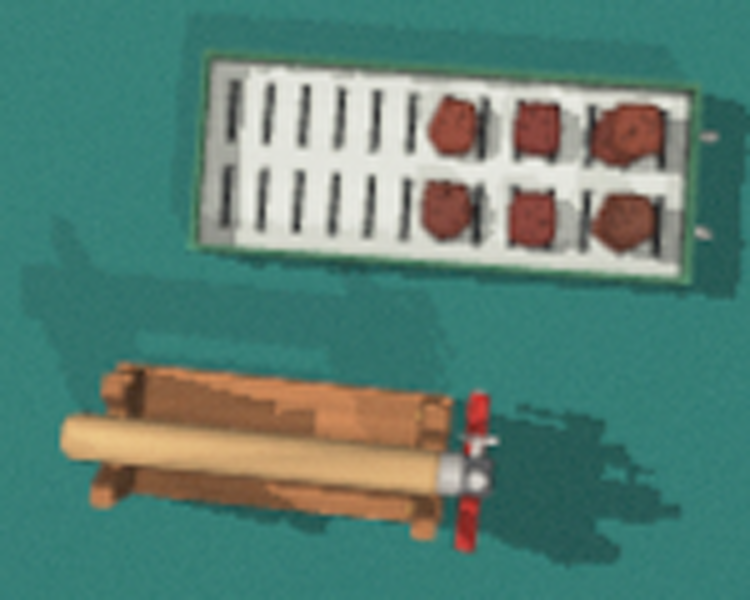

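Run:
```python
from h import *
f=lambda p:(np.array(p,float)+.5)/5-.5+[180,150]
np.set_printoptions(precision=1,suppress=True)
a=cv2.imread("pics/top0.png");hsv=cv2.cvtColor(a,cv2.COLOR_BGR2HSV)
C=cast("top",f([(207,53),(698,88),(690,282),(193,246)]),38)
print("tray",C,np.linalg.norm(C-np.roll(C,-1,0),axis=1),C.mean(0))
ey=(C[0]-C[1]+C[3]-C[2]);ey/=np.linalg.norm(ey);print("ey",ey,np.degrees(np.arctan2(-ey[0],ey[1])))
# handle by mask
m=cv2.inRange(hsv,(12,70,165),(25,200,255)); m[:225]=0;m[265:]=0;m[:,:185]=0;m[:,285:]=0
n,l,s,c=cv2.connectedComponentsWithStats(m);k=1+s[1:,4].argmax();print("handle comp",s[k])
ys,xs=np.where(l==k);P=cast("top",np.c_[xs,ys],108)[:,:2];mu=P.mean(0);u,sv,vt=np.linalg.svd(P-mu,full_matrices=False)
d=vt[0]*np.sign(vt[0][1]);q=(P-mu)@d;print("axis",d,np.degrees(np.arctan2(-d[0],d[1])),"ends",mu+d*q.min(),mu+d*q.max(),q.max()-q.min(),"width",np.ptp((P-mu)@[-d[1],d[0]]))
print("manual tail/front/clamp",cast("top",f([(62,438),(440,470),(478,475)]),108))
print("cross bar ends",cast("top",f([(481,395),(466,550)]),65))
m=((cv2.inRange(hsv,(0,90,60),(9,255,255))|cv2.inRange(hsv,(170,90,60),(180,255,255))));m[:163]=0;m[206:]=0;m[:,:220]=0;m[:,320:]=0
n,l,s,c=cv2.connectedComponentsWithStats(m)
for i in range(1,n):
    if s[i,4]>15: 
        X=cast("top",c[i],24)[0]-C.mean(0); print(s[i],X@np.array([ey[1],-ey[0],0]),X@ey)
```

```text
tray [[ 676.   127.8   38. ]
 [ 649.3 -174.2   38. ]
 [ 530.2 -166.2   38. ]
 [ 557.2  137.7   38. ]] [303.2 119.5 305.  119.3] [603.2 -18.7  38. ]
ey [0.1 1.  0. ] -5.068855777281767
handle comp [192 234  76  15 587]
axis [0.1 1. ] -6.737683244370964 ends [421.9  -7.1] [447.2 207.2] 215.8147768941255 width 22.999664740938677
manual tail/front/clamp [[446.  207.3 108. ]
 [424.2  -9.  108. ]
 [421.  -30.7 108. ]]
cross bar ends [[464.7 -35.6  65. ]
 [373.3 -24.9  65. ]]
[266 170   9  11  81] 25.79443045825891 -2.9864064934252617
[283 171   9  10  83] 28.709007407125583 -55.34509291146952
[298 171  15  12 142] 29.495653278312155 -111.49301292482278
[265 186  10  12  85] -25.02090768268365 -2.0844275164068233
[282 188   9  11  86] -27.679083562696867 -55.411095826958466
[299 189  12  11 103] -24.2933977027366 -113.22846894622222
```

Run:
```python
from h import *
from scipy.spatial.transform import Rotation as Ro
s=ctrl.sense();w,x,y,z=s["ee_rot"];M=Ro.from_quat([x,y,z,w]).as_matrix();print(M.round(3))
jy=M[:,1];print("jaw yaw deg (mod 180)",np.degrees(np.arctan2(jy[1],jy[0])))
# side view: handle axis checks
b=cv2.imread("pics/side0.png")
print("proj tail,front,clamp",proj("side",[(446,207.5,108),(423.5,-11,108),(421.5,-28,108)]).round(1),"tray corners",proj("side",[(676,127.8,38),(649.3,-174.2,38),(530.2,-166.2,38),(557.2,137.7,38)]).round(1))
B=cv2.resize(b[145:285,150:340],None,fx=4,fy=4,interpolation=cv2.INTER_CUBIC);cv2.imwrite("pics/sidez.png",B)
```

```text
[[-0.     0.24   0.971]
 [-0.001  0.971 -0.24 ]
 [-1.    -0.001 -0.   ]]
jaw yaw deg (mod 180) 76.08897636090293
proj tail,front,clamp [[172.  158.4]
 [199.  215.9]
 [201.4 221.3]] tray corners [[269.6 172.2]
 [330.6 252.2]
 [280.7 270.6]
 [227.  183.4]]
```

View pics/sidez.png

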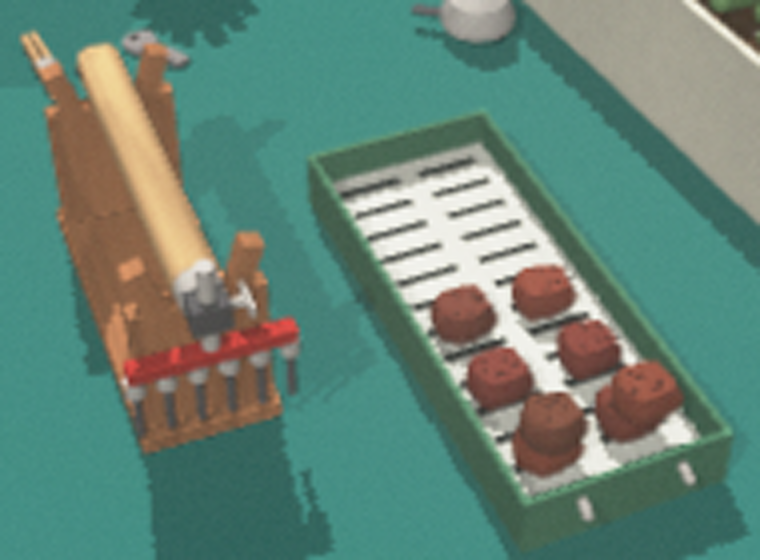

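The side view agrees: handle tail at (174,158), tray corners within 2 mm of my projections. I'll move above the grip point, then go down.

Emit:
carry_out(targets=[{"x": 0.061,"y": -0.091,"z": 0.01,"az": -0.18},{"x": 0.12,"y": -0.18,"z": 0.01,"az": -0.36},{"x": 0.17,"y": -0.23,"z": 0.01,"az": -0.54},{"x": 0.2,"y": -0.28,"z": 0.01,"az": -0.72},{"x": 0.23,"y": -0.33,"z": 0.01,"az": -0.9}], grip_force=80)

```text
invalid input at $.targets[0]: expected keys x, y, z, ax, ay, az, hand
```

```bash
cat > st.py <<'E'
from h import *
from scipy.spatial.transform import Rotation as Ro
s=ctrl.sense();w,x,y,z=s["ee_rot"];M=Ro.from_quat([x,y,z,w]).as_matrix();jy=M[:,1]
print("t",round(s["time_s"],2),"p",s["eef_pos"].round(1),"jaw",np.degrees(np.arctan2(jy[1],jy[0])).round(2),"down",M[:,0].round(3),"F",s["force"].round(2),"T",s["wrist_torque"].round(2),"g",round(s["grip_width"],3))
E
python3 st.py
```

```text
t 0.1 p [126.1 509.4 201.9] jaw 76.09 down [-0.    -0.001 -1.   ] F [ 0.11 -0.53 -0.37] T [-0.01  0.01  0.06] g 0.997
```

Emit:
carry_out(targets=[{"x": 0.3,"y": -0.45,"z": 0.01,"ax": 0,"ay": 0,"az": -1.433,"hand": 1},{"x": 0.3,"y": -0.45,"z": 0.01,"ax": 0,"ay": 0,"az": -1.433,"hand": 1},{"x": 0.3,"y": -0.45,"z": 0.01,"ax": 0,"ay": 0,"az": -1.433,"hand": 1},{"x": 0.304,"y": -0.456,"z": 0.0,"ax": 0,"ay": 0,"az": -1.433,"hand": 1},{"x": 0.304,"y": -0.456,"z": 0.0,"ax": 0,"ay": 0,"az": -1.433,"hand": 1}], grip_force=80)

```text
time_s: 0.72
eef_pos: [300.2, 247.8, 204.6]
ee_rot: [0.586, 0.395, 0.586, -0.395]
force: [1.3, 0.7, 0.2]
grip_width: 0.999
```

```bash
python3 st.py
```

```text
t 0.72 p [300.2 247.8 204.6] jaw 22.04 down [ 0.  0. -1.] F [1.32 0.68 0.24] T [ 0.02 -0.   -0.04] g 0.999
```

Emit:
carry_out(targets=[{"x": 0.13,"y": -0.194,"z": -0.005,"ax": 0,"ay": 0,"az": -0.49,"hand": 1},{"x": 0.13,"y": -0.194,"z": -0.005,"ax": 0,"ay": 0,"az": -0.49,"hand": 1},{"x": 0.13,"y": -0.194,"z": -0.005,"ax": 0,"ay": 0,"az": -0.49,"hand": 1},{"x": 0.13,"y": -0.194,"z": -0.005,"ax": 0,"ay": 0,"az": -0.49,"hand": 1},{"x": 0.13,"y": -0.194,"z": -0.005,"ax": 0,"ay": 0,"az": -0.49,"hand": 1}])

```text
time_s: 1.35
eef_pos: [430.4, 53.5, 199.1]
ee_rot: [-0.473, -0.525, -0.474, 0.525]
force: [-0.3, -0.7, -0.0]
grip_width: 1.002
```

```bash
python3 st.py
```

```text
t 1.35 p [430.4  53.5 199.1] jaw -5.93 down [-0.001 -0.    -1.   ] F [-0.28 -0.67 -0.04] T [ 0.03  0.02 -0.05] g 1.002
```

Emit:
carry_out(targets=[{"x": 0,"y": 0,"z": -0.055,"ax": 0,"ay": 0,"az": 0,"hand": 1},{"x": 0,"y": 0,"z": -0.09,"ax": 0,"ay": 0,"az": 0,"hand": 1},{"x": 0,"y": 0,"z": -0.11,"ax": 0,"ay": 0,"az": 0,"hand": 1},{"x": 0,"y": 0,"z": -0.11,"ax": 0,"ay": 0,"az": 0,"hand": 1},{"x": 0,"y": 0,"z": -0.11,"ax": 0,"ay": 0,"az": 0,"hand": -1}], grip_force=80)

```text
time_s: 1.98
eef_pos: [429.9, 56.0, 90.6]
ee_rot: [0.475, 0.524, 0.474, -0.524]
force: [-0.5, -0.3, -0.2]
grip_width: 0.816
```

Emit:
carry_out(targets=[{"x": 0,"y": 0,"z": 0,"ax": 0,"ay": 0,"az": 0,"hand": -1},{"x": 0,"y": 0,"z": 0,"ax": 0,"ay": 0,"az": 0,"hand": -1},{"x": 0,"y": 0,"z": 0,"ax": 0,"ay": 0,"az": 0,"hand": -1},{"x": 0,"y": 0,"z": 0,"ax": 0,"ay": 0,"az": 0,"hand": -1},{"x": 0,"y": 0,"z": 0,"ax": 0,"ay": 0,"az": 0,"hand": -1}])

```text
time_s: 2.6
eef_pos: [435.8, 54.7, 93.6]
ee_rot: [0.479, 0.528, 0.47, -0.521]
force: [13.3, 0.1, 18.2]
grip_width: 0.009
```

```bash
python3 st.py
```

```text
t 2.6 p [435.8  54.7  93.6] jaw -5.74 down [ 0.017 -0.002 -1.   ] F [13.27  0.06 18.17] T [-0.11 -2.26 -0.03] g 0.009
```

The gripper reads shut, and it's being pushed up and sideways, so the grasp went wrong. I'll look before doing anything else.

```bash
python3 - <<'E'
from h import *
a=viewer.capture("top");b=viewer.capture("side")
A=cv2.resize(a[200:280,180:310],None,fx=3,fy=3,interpolation=cv2.INTER_CUBIC)
B=cv2.resize(b[100:270,120:270],None,fx=3,fy=3,interpolation=cv2.INTER_CUBIC)
h=max(len(A),len(B));o=np.zeros((510,390+450,3),np.uint8);o[:240,:390]=A;o[:510,390:840]=B
cv2.imwrite("pics/g1.png",cv2.resize(o,(800,486)))
E
python3 st.py
```

```text
t 2.7 p [435.8  54.7  93.6] jaw -5.74 down [ 0.017 -0.002 -1.   ] F [12.63 -0.82 18.82] T [-0.12 -2.25 -0.07] g 0.011
```

View pics/g1.png

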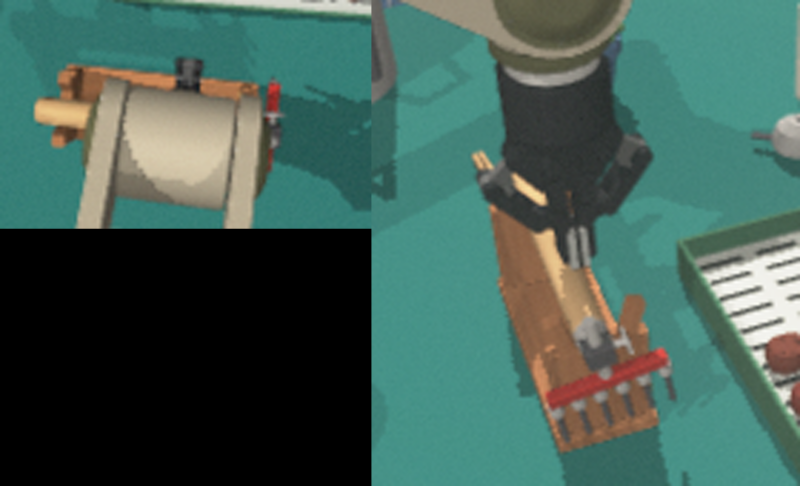

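The side view shows the fingers shut at about (575,245), with the handle passing on their -x side. I'll overlay the projected TCP and the expected handle axis to see what happened.

Run:
```python
from h import *
a=viewer.capture("top");b=viewer.capture("side")
P=[(435.8,54.7,93.6),(446,207.3,108),(423.5,-11,108),(435.8,54.7,112)]
k=5
def crop(im,n,x0,y0,w,h):
    o=cv2.resize(im[y0:y0+h,x0:x0+w],None,fx=k,fy=k,interpolation=cv2.INTER_CUBIC)
    q=(proj(n,P)-[x0,y0]+.5)*k-.5
    for p,c in zip(q,[(255,255,0),(0,255,255),(0,255,255),(255,0,255)]): cv2.circle(o,tuple(p.round().astype(int).tolist()),3,c,1)
    return o
A=crop(a,"top",185,220,100,45);B=crop(b,"side",145,145,100,115)
o=np.zeros((575,800,3),np.uint8); A=cv2.resize(A,(300,135));o[:135,:300]=A;o[:575,300:800]=B
cv2.imwrite("pics/g2.png",o); print(proj("side",P).round(1))
```

```text
[[192.9 200.8]
 [172.1 158.4]
 [199.  215.9]
 [192.2 194.4]]
```

View pics/g2.png

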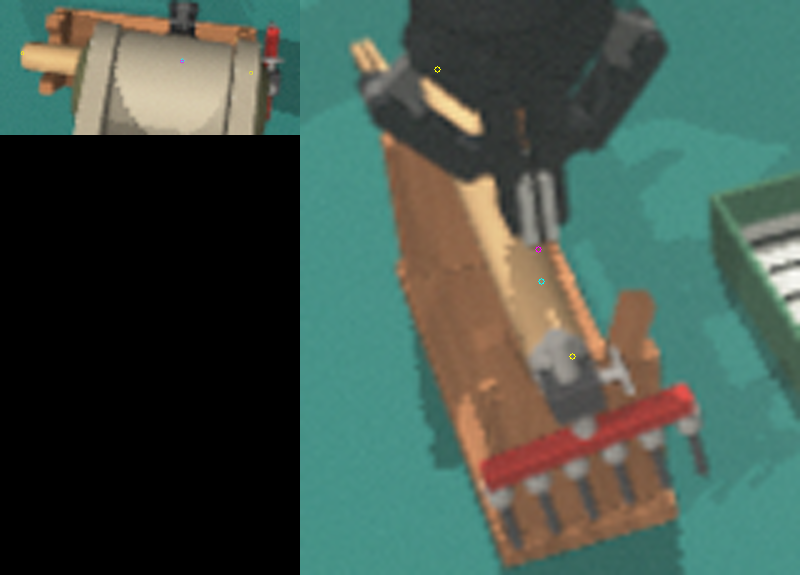

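The visible fingertips end about 20 mm above the reported TCP, as if the fingers had shut on top of the handle. I'll lift clear and compare the real fingertip with the reported TCP.

Emit:
carry_out(targets=[{"x": 0,"y": 0,"z": 0.05,"ax": 0,"ay": 0,"az": 0,"hand": -1},{"x": 0,"y": 0,"z": 0.1,"ax": 0,"ay": 0,"az": 0,"hand": -1},{"x": 0,"y": 0,"z": 0.1,"ax": 0,"ay": 0,"az": 0,"hand": -1},{"x": 0,"y": 0,"z": 0.1,"ax": 0,"ay": 0,"az": 0,"hand": -1}])

```text
time_s: 3.3
eef_pos: [429.1, 55.7, 189.0]
ee_rot: [-0.474, -0.524, -0.475, 0.524]
force: [-0.2, -0.2, 0.2]
grip_width: 0.001
```

```bash
python3 st.py
python3 - <<'E'
from h import *
b=viewer.capture("side");cv2.imwrite("pics/side3.png",b);p=ctrl.sense()["eef_pos"]
P=[p,p+[0,0,20],(446,207.3,108),(423.5,-11,108),(430,53.5,120)]
k=5;x0,y0=145,110
o=cv2.resize(b[y0:y0+115,x0:x0+110],None,fx=k,fy=k,interpolation=cv2.INTER_CUBIC)
for q,c in zip((proj("side",P)-[x0,y0]+.5)*k-.5,[(255,255,0),(255,0,255),(0,255,255),(0,255,255),(0,255,0)]): cv2.circle(o,tuple(q.round().astype(int).tolist()),3,c,1)
cv2.imwrite("pics/g3.png",o)
E
```

```text
t 3.3 p [429.1  55.7 189. ] jaw -5.7 down [-0.001  0.    -1.   ] F [-0.17 -0.23  0.18] T [ 0.03  0.03 -0.02] g 0.001
```

View pics/g3.png

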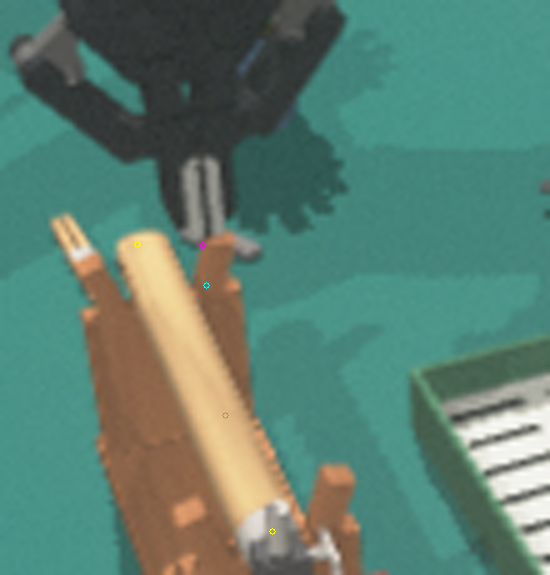

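In free air the shut fingertips (row 245) show 20 mm above the reported TCP (row 286). So on this robot the fingers end about 20 mm short of the reported TCP, which disagrees with the interface text. The rake is still properly in its rest, so I'll regrasp about 23 mm lower.

Emit:
carry_out(targets=[{"x": 0.001,"y": -0.002,"z": 0,"ax": 0,"ay": 0,"az": 0,"hand": 1},{"x": 0.001,"y": -0.002,"z": 0,"ax": 0,"ay": 0,"az": 0,"hand": 1},{"x": 0.001,"y": -0.002,"z": 0,"ax": 0,"ay": 0,"az": 0,"hand": 1},{"x": 0.001,"y": -0.002,"z": 0,"ax": 0,"ay": 0,"az": 0,"hand": 1},{"x": 0.001,"y": -0.002,"z": -0.03,"ax": 0,"ay": 0,"az": 0,"hand": 1}])

```text
time_s: 3.98
eef_pos: [431.7, 53.5, 160.6]
ee_rot: [0.476, 0.525, 0.473, -0.523]
force: [-0.1, -0.9, 0.5]
grip_width: 1.0
```

Emit:
carry_out(targets=[{"x": 0,"y": 0,"z": -0.03,"ax": 0,"ay": 0,"az": 0,"hand": 1},{"x": 0,"y": 0,"z": -0.06,"ax": 0,"ay": 0,"az": 0,"hand": 1},{"x": 0,"y": 0,"z": -0.08,"ax": 0,"ay": 0,"az": 0,"hand": 1},{"x": 0,"y": 0,"z": -0.093,"ax": 0,"ay": 0,"az": 0,"hand": 1},{"x": 0,"y": 0,"z": -0.093,"ax": 0,"ay": 0,"az": 0,"hand": 1}])

```text
time_s: 4.6
eef_pos: [430.3, 53.7, 66.3]
ee_rot: [-0.474, -0.524, -0.475, 0.524]
force: [0.2, 0.3, 0.1]
grip_width: 0.998
```

```bash
python3 st.py
```

```text
t 4.6 p [430.3  53.7  66.3] jaw -5.7 down [-0.001  0.    -1.   ] F [0.22 0.25 0.09] T [-0.    0.06  0.01] g 0.998
```

Emit:
carry_out(targets=[{"x": 0,"y": 0,"z": 0,"ax": 0,"ay": 0,"az": 0,"hand": -1},{"x": 0,"y": 0,"z": 0,"ax": 0,"ay": 0,"az": 0,"hand": -1},{"x": 0,"y": 0,"z": 0,"ax": 0,"ay": 0,"az": 0,"hand": -1},{"x": 0,"y": 0,"z": 0,"ax": 0,"ay": 0,"az": 0,"hand": -1},{"x": 0,"y": 0,"z": 0,"ax": 0,"ay": 0,"az": 0,"hand": -1}], grip_force=90)

```text
time_s: 5.22
eef_pos: [430.7, 53.6, 67.3]
ee_rot: [0.475, 0.524, 0.474, -0.524]
force: [-1.9, 0.4, 7.0]
grip_width: 0.285
```

```bash
python3 st.py
```

```text
t 5.22 p [430.7  53.6  67.3] jaw -5.7 down [ 0.001 -0.    -1.   ] F [-1.9   0.41  7.01] T [ 0.09  0.41 -0.02] g 0.285
```

Holding the handle now (opening 0.285). I'll lift and carry it over the gap between the first two rows.

Emit:
carry_out(targets=[{"x": 0,"y": 0,"z": 0.02,"ax": 0,"ay": 0,"az": 0,"hand": -1},{"x": 0,"y": 0,"z": 0.045,"ax": 0,"ay": 0,"az": 0,"hand": -1},{"x": 0,"y": 0,"z": 0.075,"ax": 0,"ay": 0,"az": 0,"hand": -1},{"x": 0.03,"y": -0.002,"z": 0.075,"ax": 0,"ay": 0,"az": 0.011,"hand": -1},{"x": 0.07,"y": -0.005,"z": 0.075,"ax": 0,"ay": 0,"az": 0.011,"hand": -1}])

```text
time_s: 5.85
eef_pos: [501.2, 48.7, 142.1]
ee_rot: [0.478, 0.522, 0.477, -0.521]
force: [0.5, -0.9, -2.2]
grip_width: 0.285
```

Emit:
carry_out(targets=[{"x": 0.04,"y": -0.004,"z": 0,"ax": 0,"ay": 0,"az": 0,"hand": -1},{"x": 0.08,"y": -0.008,"z": 0,"ax": 0,"ay": 0,"az": 0,"hand": -1},{"x": 0.107,"y": -0.0135,"z": 0,"ax": 0,"ay": 0,"az": 0,"hand": -1},{"x": 0.107,"y": -0.0135,"z": 0,"ax": 0,"ay": 0,"az": 0,"hand": -1},{"x": 0.107,"y": -0.0135,"z": 0,"ax": 0,"ay": 0,"az": 0,"hand": -1}])

```text
time_s: 6.48
eef_pos: [606.8, 35.4, 141.2]
ee_rot: [-0.477, -0.521, -0.478, 0.522]
force: [0.0, 0.4, -2.4]
grip_width: 0.285
```

```bash
python3 st.py
python3 - <<'E'
from h import *
a=viewer.capture("top");b=viewer.capture("side");cv2.imwrite("pics/top4.png",a);cv2.imwrite("pics/side4.png",b)
A=cv2.resize(a[140:250,190:330],None,fx=3,fy=3,interpolation=cv2.INTER_CUBIC)
B=cv2.resize(b[140:290,200:345],None,fx=3,fy=3,interpolation=cv2.INTER_CUBIC)
o=np.zeros((450,855,3),np.uint8);o[:330,:420]=A;o[:450,420:855]=B
cv2.imwrite("pics/g4.png",cv2.resize(o,(800,421)))
for n,im in(("top",a),("side",b)):
    h=cv2.cvtColor(im,cv2.COLOR_BGR2HSV)
    m=cv2.inRange(h,(0,190,90),(6,255,255))|cv2.inRange(h,(174,190,90),(180,255,255))
    nn,l,s,c=cv2.connectedComponentsWithStats(m)
    for i in range(1,nn):
        if s[i,4]>8: print(n,s[i],c[i].round(1))
E
```

```text
t 6.47 p [606.8  35.4 141.2] jaw -5.06 down [-0.001  0.    -1.   ] F [ 0.02  0.4  -2.42] T [-0.   -0.02 -0.04] g 0.285
```

View pics/g4.png

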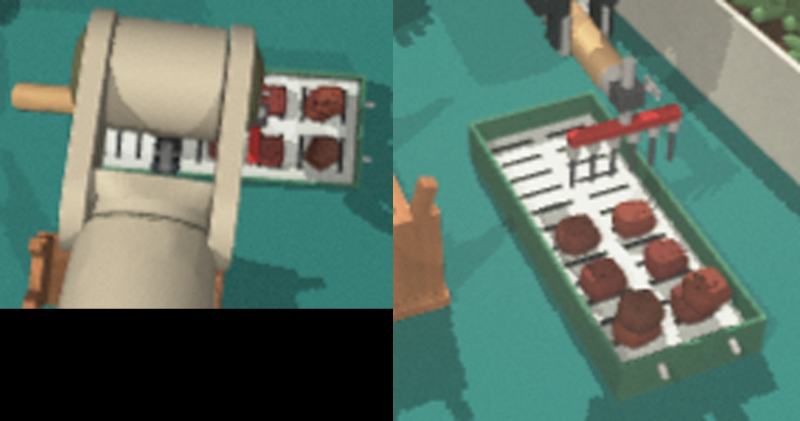

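The rake is held level over the tray. The red bar is at about (625,125) in the side crop and partly visible at (255,145) in the top crop. I'll triangulate the head from both.

```bash
cat >> h.py <<'E'
C=np.array([603.2,-18.7]);EY=np.array([.0884,.9961]);EX=np.array([.9961,-.0884])
def tray(X): d=np.atleast_2d(X)[:,:2]-C; return np.c_[d@EX,d@EY]
def red(im,box):
    h=cv2.cvtColor(im,cv2.COLOR_BGR2HSV);m=np.zeros(h.shape[:2],np.uint8)
    x0,y0,x1,y1=box;q=cv2.inRange(h,(0,175,110),(5,255,255))|cv2.inRange(h,(175,175,110),(180,255,255));m[y0:y1,x0:x1]=q[y0:y1,x0:x1];return m
E
python3 - <<'E'
from h import *
np.set_printoptions(precision=1,suppress=True)
a=cv2.imread("pics/top4.png");b=cv2.imread("pics/side4.png")
for n,im,box in(("top",a,(190,140,330,250)),("side",b,(250,160,330,210))):
    m=red(im,box);ys,xs=np.where(m);p=np.c_[xs,ys]
    print(n,len(p)); 
    if len(p)>5:
        r=cv2.minAreaRect(p.astype(np.float32));print(r,cv2.boxPoints(r)); 
        for z in(120,135,150): print(z,tray(cast(n,[r[0],p.min(0),p.max(0)],z)).tolist())
print("expected head",tray(np.array([[606.8,35.4]])-83*EY))
E
```

```text
top 33
((280.0, 191.5), (11.0, 2.0), 90.0) [[279. 186.]
 [281. 186.]
 [281. 197.]
 [279. 197.]]
120 [[-28.265655125781404, -30.706072045918457], [-12.7696172555599, -26.785924275841303], [-43.73432716436556, -34.61929687835385]]
135 [[-29.10185874899846, -29.808282587280978], [-13.81533071433782, -25.941136076077953], [-44.361390944076234, -33.668599760479715]]
150 [[-29.938062372215622, -28.91049312864352], [-14.861044173115738, -25.09634787631463], [-44.9884547237869, -32.7179026426056]]
side 0
expected head [[ -1.2 -28.8]]
```

Run:
```python
from h import *
np.set_printoptions(precision=1,suppress=True)
f=lambda p:(np.array(p,float)+.5)/4-.5+[150,145]
for p,t in(((140,430),(377,-25)),((292,392),(463.6,-34)),((203,410),(411.5,-28.5))):
    for z in(12,18,24,30,36): print(p,z,cast("side",f(p),z)[0][:2]-t)
```

```text
(140, 430) 12 [ 8.  20.1]
(140, 430) 18 [ 6.5 14.8]
(140, 430) 24 [5.  9.4]
(140, 430) 30 [3.5 4.1]
(140, 430) 36 [ 2.  -1.2]
(292, 392) 12 [ 6.3 15.5]
(292, 392) 18 [ 4.  10.3]
(292, 392) 24 [1.8 5.1]
(292, 392) 30 [-0.4 -0.1]
(292, 392) 36 [-2.7 -5.3]
(203, 410) 12 [ 9.4 21. ]
(203, 410) 18 [ 7.6 15.7]
(203, 410) 24 [ 5.8 10.3]
(203, 410) 30 [3.9 5. ]
(203, 410) 36 [ 2.1 -0.3]
```

Emit:
carry_out(targets=[{"x": 0,"y": 0,"z": -0.025,"ax": 0,"ay": 0,"az": 0,"hand": -1},{"x": 0,"y": 0,"z": -0.05,"ax": 0,"ay": 0,"az": 0,"hand": -1},{"x": 0,"y": 0,"z": -0.066,"ax": 0,"ay": 0,"az": 0,"hand": -1},{"x": 0,"y": 0,"z": -0.068,"ax": 0,"ay": 0,"az": 0,"hand": -1},{"x": 0,"y": 0,"z": -0.068,"ax": 0,"ay": 0,"az": 0,"hand": -1}])

```text
time_s: 7.2
eef_pos: [607.9, 35.1, 74.5]
ee_rot: [0.478, 0.522, 0.477, -0.521]
force: [0.8, -0.5, -1.8]
grip_width: 0.286
```

Emit:
carry_out(targets=[{"x": 0,"y": 0,"z": -0.001,"ax": 0,"ay": 0,"az": 0,"hand": -1},{"x": 0,"y": 0,"z": -0.002,"ax": 0,"ay": 0,"az": 0,"hand": -1},{"x": 0,"y": 0,"z": -0.002,"ax": 0,"ay": 0,"az": 0,"hand": -1}])

```text
time_s: 7.58
eef_pos: [607.6, 35.1, 71.8]
ee_rot: [0.477, 0.522, 0.477, -0.522]
force: [0.8, -0.6, -2.4]
grip_width: 0.285
```

Image estimate puts tip contact at TCP z of about 49 ± 4. I'll approach to 55, then feel for the bed.

Emit:
carry_out(targets=[{"x": 0,"y": 0,"z": -0.006,"ax": 0,"ay": 0,"az": 0,"hand": -1},{"x": 0,"y": 0,"z": -0.012,"ax": 0,"ay": 0,"az": 0,"hand": -1},{"x": 0,"y": 0,"z": -0.016,"ax": 0,"ay": 0,"az": 0,"hand": -1},{"x": 0,"y": 0,"z": -0.016,"ax": 0,"ay": 0,"az": 0,"hand": -1}])

```text
time_s: 8.07
eef_pos: [607.3, 35.1, 55.2]
ee_rot: [-0.477, -0.521, -0.478, 0.522]
force: [0.3, 0.4, -2.3]
grip_width: 0.287
```

Emit:
carry_out(targets=[{"x": 0,"y": 0,"z": -0.001,"ax": 0,"ay": 0,"az": 0,"hand": -1},{"x": 0,"y": 0,"z": -0.002,"ax": 0,"ay": 0,"az": 0,"hand": -1},{"x": 0,"y": 0,"z": -0.002,"ax": 0,"ay": 0,"az": 0,"hand": -1}])

```text
time_s: 8.45
eef_pos: [607.6, 35.1, 53.7]
ee_rot: [0.477, 0.522, 0.477, -0.522]
force: [-0.2, -0.4, -2.0]
grip_width: 0.283
```

Emit:
carry_out(targets=[{"x": 0,"y": 0,"z": -0.001,"ax": 0,"ay": 0,"az": 0,"hand": -1},{"x": 0,"y": 0,"z": -0.002,"ax": 0,"ay": 0,"az": 0,"hand": -1},{"x": 0,"y": 0,"z": -0.002,"ax": 0,"ay": 0,"az": 0,"hand": -1}])

```text
time_s: 8.82
eef_pos: [607.5, 35.2, 51.6]
ee_rot: [-0.477, -0.522, -0.477, 0.522]
force: [-0.6, -0.2, -3.0]
grip_width: 0.285
```

Emit:
carry_out(targets=[{"x": 0,"y": 0,"z": -0.001,"ax": 0,"ay": 0,"az": 0,"hand": -1},{"x": 0,"y": 0,"z": -0.0015,"ax": 0,"ay": 0,"az": 0,"hand": -1},{"x": 0,"y": 0,"z": -0.0015,"ax": 0,"ay": 0,"az": 0,"hand": -1}])

```text
time_s: 9.2
eef_pos: [607.7, 35.1, 50.3]
ee_rot: [0.477, 0.522, 0.477, -0.522]
force: [-0.1, -0.1, -1.7]
grip_width: 0.288
```

Emit:
carry_out(targets=[{"x": 0,"y": 0,"z": -0.001,"ax": 0,"ay": 0,"az": 0,"hand": -1},{"x": 0,"y": 0,"z": -0.0015,"ax": 0,"ay": 0,"az": 0,"hand": -1},{"x": 0,"y": 0,"z": -0.0015,"ax": 0,"ay": 0,"az": 0,"hand": -1}])

```text
time_s: 9.57
eef_pos: [607.7, 35.2, 48.9]
ee_rot: [0.478, 0.522, 0.477, -0.521]
force: [-0.8, 1.0, 2.6]
grip_width: 0.282
```

```bash
python3 st.py
```

```text
t 9.57 p [607.7  35.2  48.9] jaw -5.06 down [ 0.001 -0.    -1.   ] F [-0.78  0.99  2.57] T [-0.08  0.14 -0.02] g 0.282
```

Contact at TCP z of about 50, pressing about 5 N (baseline -2.4). I'll ease off slightly and draw row A along.

Emit:
carry_out(targets=[{"x": 0.0004,"y": 0.005,"z": 0.0005,"ax": 0,"ay": 0,"az": 0,"hand": -1},{"x": 0.0012,"y": 0.013,"z": 0.0005,"ax": 0,"ay": 0,"az": 0,"hand": -1},{"x": 0.002,"y": 0.022,"z": 0.0005,"ax": 0,"ay": 0,"az": 0,"hand": -1},{"x": 0.0028,"y": 0.031,"z": 0.0005,"ax": 0,"ay": 0,"az": 0,"hand": -1},{"x": 0.0036,"y": 0.04,"z": 0.0005,"ax": 0,"ay": 0,"az": 0,"hand": -1}])

```text
time_s: 10.2
eef_pos: [611.2, 75.8, 49.1]
ee_rot: [-0.477, -0.522, -0.477, 0.522]
force: [-0.8, -2.5, 0.9]
grip_width: 0.286
```

```bash
python3 st.py
```

```text
t 10.2 p [611.2  75.8  49.1] jaw -5.06 down [-0. -0. -1.] F [-0.83 -2.52  0.94] T [-1.04  0.06  0.01] g 0.286
```

Emit:
carry_out(targets=[{"x": 0.0008,"y": 0.009,"z": 0,"ax": 0,"ay": 0,"az": 0,"hand": -1},{"x": 0.0016,"y": 0.018,"z": 0,"ax": 0,"ay": 0,"az": 0,"hand": -1},{"x": 0.0024,"y": 0.027,"z": 0,"ax": 0,"ay": 0,"az": 0,"hand": -1},{"x": 0.0032,"y": 0.036,"z": 0,"ax": 0,"ay": 0,"az": 0,"hand": -1},{"x": 0.004,"y": 0.045,"z": 0,"ax": 0,"ay": 0,"az": 0,"hand": -1}])

```text
time_s: 10.82
eef_pos: [615.2, 120.7, 49.1]
ee_rot: [-0.477, -0.522, -0.477, 0.522]
force: [0.3, -3.5, 1.1]
grip_width: 0.287
```

Emit:
carry_out(targets=[{"x": 0.0008,"y": 0.009,"z": 0,"ax": 0,"ay": 0,"az": 0,"hand": -1},{"x": 0.0016,"y": 0.018,"z": 0,"ax": 0,"ay": 0,"az": 0,"hand": -1},{"x": 0.0024,"y": 0.027,"z": 0,"ax": 0,"ay": 0,"az": 0,"hand": -1},{"x": 0.0031,"y": 0.0355,"z": 0,"ax": 0,"ay": 0,"az": 0,"hand": -1},{"x": 0.0031,"y": 0.0355,"z": 0,"ax": 0,"ay": 0,"az": 0,"hand": -1}])

```text
time_s: 11.45
eef_pos: [618.3, 156.7, 49.2]
ee_rot: [0.477, 0.522, 0.478, -0.521]
force: [-0.3, 1.0, 1.2]
grip_width: 0.281
```

```bash
python3 st.py
python3 - <<'E'
from h import *
b=viewer.capture("side");cv2.imwrite("pics/side5.png",b)
cv2.imwrite("pics/g5.png",cv2.resize(b[140:290,200:345],None,fx=4,fy=4,interpolation=cv2.INTER_CUBIC))
E
```

```text
t 11.45 p [618.3 156.7  49.2] jaw -5.03 down [ 0.     0.001 -1.   ] F [-0.25  0.97  1.19] T [-0.24  0.08 -0.  ] g 0.281
```

View pics/g5.png

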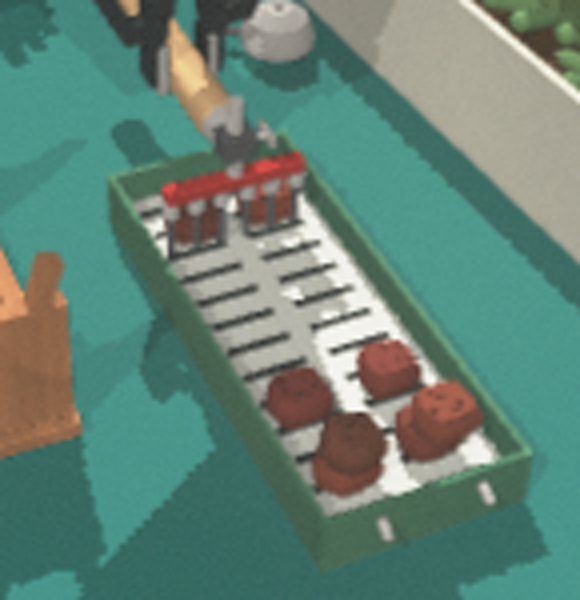

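Row A now sits in the far quarter behind the tines; rows B, C and the stack haven't moved. I'll check the B/C gap from the first top image.

Run:
```python
from h import *
a=cv2.imread("pics/top0.png");h=cv2.cvtColor(a,cv2.COLOR_BGR2HSV)
m=cv2.inRange(h,(0,90,60),(9,255,255))|cv2.inRange(h,(170,90,60),(180,255,255));m[:163]=0;m[206:]=0;m[:,:220]=0;m[:,320:]=0
n,l,s,c=cv2.connectedComponentsWithStats(m)
for i in range(1,n):
    if s[i,4]>15:
        ys,xs=np.where(l==i)
        t=tray(cast("top",np.r_[[[xs.min()-.5,ys.mean()],[xs.max()+.5,ys.mean()]]],26));print(t.round(1).tolist())
```

```text
[[24.5, 12.0], [26.5, -15.8]]
[[27.4, -40.7], [29.5, -68.5]]
[[27.6, -87.3], [30.9, -133.8]]
[[-26.1, 11.6], [-23.9, -19.3]]
[[-28.8, -41.4], [-26.8, -69.2]]
[[-25.8, -93.9], [-23.1, -131.0]]
```

Emit:
carry_out(targets=[{"x": 0,"y": 0,"z": 0.02,"ax": 0,"ay": 0,"az": 0,"hand": -1},{"x": 0,"y": 0,"z": 0.055,"ax": 0,"ay": 0,"az": 0,"hand": -1},{"x": -0.0045,"y": -0.05,"z": 0.06,"ax": 0,"ay": 0,"az": 0,"hand": -1},{"x": -0.009,"y": -0.1,"z": 0.06,"ax": 0,"ay": 0,"az": 0,"hand": -1},{"x": -0.0133,"y": -0.15,"z": 0.06,"ax": 0,"ay": 0,"az": 0,"hand": -1}])

```text
time_s: 12.12
eef_pos: [604.4, 4.5, 108.8]
ee_rot: [0.477, 0.522, 0.478, -0.521]
force: [0.8, -0.3, -2.4]
grip_width: 0.283
```

Emit:
carry_out(targets=[{"x": -0.002,"y": -0.0233,"z": 0,"ax": 0,"ay": 0,"az": 0,"hand": -1},{"x": -0.002,"y": -0.0233,"z": 0,"ax": 0,"ay": 0,"az": 0,"hand": -1},{"x": -0.002,"y": -0.0233,"z": 0,"ax": 0,"ay": 0,"az": 0,"hand": -1}])

```text
time_s: 12.5
eef_pos: [602.9, -16.8, 108.9]
ee_rot: [0.477, 0.522, 0.478, -0.521]
force: [-0.2, 0.0, -2.8]
grip_width: 0.286
```

```bash
python3 st.py
python3 - <<'E'
from h import *
s=ctrl.sense();print("tray tcp",tray(s["eef_pos"]))
a=viewer.capture("top");cv2.imwrite("pics/top6.png",a)
m=red(a,(190,140,330,250));ys,xs=np.where(m);print(len(xs));
if len(xs): print(tray(cast("top",[[xs.mean(),ys.mean()],[xs.min(),ys.min()],[xs.max(),ys.max()]],115)).round(1))
E
```

```text
t 12.5 p [602.9 -16.8 108.9] jaw -5.06 down [-0.     0.001 -1.   ] F [-0.23  0.03 -2.84] T [ 0.01 -0.05 -0.03] g 0.286
tray tcp [[-0.50688323  1.87586801]]
0
```

Emit:
carry_out(targets=[{"x": 0.0003,"y": 0.003,"z": -0.02,"ax": 0,"ay": 0,"az": 0,"hand": -1},{"x": 0.0003,"y": 0.003,"z": -0.035,"ax": 0,"ay": 0,"az": 0,"hand": -1},{"x": 0.0003,"y": 0.003,"z": -0.043,"ax": 0,"ay": 0,"az": 0,"hand": -1},{"x": 0.0003,"y": 0.003,"z": -0.043,"ax": 0,"ay": 0,"az": 0,"hand": -1}])

```text
time_s: 13.05
eef_pos: [603.1, -14.5, 65.7]
ee_rot: [-0.477, -0.521, -0.478, 0.522]
force: [0.5, -1.5, -2.9]
grip_width: 0.284
```

```bash
python3 st.py
```

```text
t 13.05 p [603.1 -14.5  65.7] jaw -5.06 down [-0.001  0.    -1.   ] F [ 0.54 -1.54 -2.87] T [-0.04  0.01  0.01] g 0.284
```

Emit:
carry_out(targets=[{"x": 0,"y": 0,"z": -0.006,"ax": 0,"ay": 0,"az": 0,"hand": -1},{"x": 0,"y": 0,"z": -0.011,"ax": 0,"ay": 0,"az": 0,"hand": -1},{"x": 0,"y": 0,"z": -0.0145,"ax": 0,"ay": 0,"az": 0,"hand": -1},{"x": 0,"y": 0,"z": -0.0163,"ax": 0,"ay": 0,"az": 0,"hand": -1},{"x": 0,"y": 0,"z": -0.0163,"ax": 0,"ay": 0,"az": 0,"hand": -1}])

```text
time_s: 13.68
eef_pos: [603.4, -14.7, 50.1]
ee_rot: [0.477, 0.522, 0.477, -0.522]
force: [-0.6, 0.7, 0.1]
grip_width: 0.289
```

```bash
python3 st.py
```

```text
t 13.68 p [603.4 -14.7  50.1] jaw -5.07 down [ 0. -0. -1.] F [-0.59  0.74  0.12] T [-0.07  0.12 -0.07] g 0.289
```

Emit:
carry_out(targets=[{"x": 0.0004,"y": 0.005,"z": -0.0004,"ax": 0,"ay": 0,"az": 0,"hand": -1},{"x": 0.0012,"y": 0.014,"z": -0.0004,"ax": 0,"ay": 0,"az": 0,"hand": -1},{"x": 0.002,"y": 0.023,"z": -0.0004,"ax": 0,"ay": 0,"az": 0,"hand": -1},{"x": 0.0028,"y": 0.032,"z": -0.0004,"ax": 0,"ay": 0,"az": 0,"hand": -1},{"x": 0.0036,"y": 0.041,"z": -0.0004,"ax": 0,"ay": 0,"az": 0,"hand": -1}])

```text
time_s: 14.3
eef_pos: [607.0, 27.0, 49.5]
ee_rot: [-0.478, -0.522, -0.477, 0.522]
force: [-0.4, -3.6, 0.2]
grip_width: 0.286
```

Emit:
carry_out(targets=[{"x": 0.0008,"y": 0.009,"z": 0,"ax": 0,"ay": 0,"az": 0,"hand": -1},{"x": 0.0016,"y": 0.018,"z": 0,"ax": 0,"ay": 0,"az": 0,"hand": -1},{"x": 0.0024,"y": 0.027,"z": 0,"ax": 0,"ay": 0,"az": 0,"hand": -1},{"x": 0.0032,"y": 0.036,"z": 0,"ax": 0,"ay": 0,"az": 0,"hand": -1},{"x": 0.004,"y": 0.045,"z": 0,"ax": 0,"ay": 0,"az": 0,"hand": -1}])

```text
time_s: 14.92
eef_pos: [610.9, 71.9, 49.5]
ee_rot: [-0.477, -0.522, -0.477, 0.522]
force: [0.4, -3.2, 0.3]
grip_width: 0.282
```

Emit:
carry_out(targets=[{"x": 0.0005,"y": 0.006,"z": 0,"ax": 0,"ay": 0,"az": 0,"hand": -1},{"x": 0.001,"y": 0.011,"z": 0,"ax": 0,"ay": 0,"az": 0,"hand": -1},{"x": 0.001,"y": 0.011,"z": 0,"ax": 0,"ay": 0,"az": 0,"hand": -1},{"x": 0.001,"y": 0.011,"z": 0.03,"ax": 0,"ay": 0,"az": 0,"hand": -1},{"x": 0.001,"y": 0.011,"z": 0.06,"ax": 0,"ay": 0,"az": 0,"hand": -1}])

```text
time_s: 15.55
eef_pos: [611.4, 82.7, 109.6]
ee_rot: [-0.477, -0.522, -0.478, 0.522]
force: [0.0, -0.9, -1.8]
grip_width: 0.291
```

```bash
python3 st.py
cat >> h.py <<'E'
def stones(n,im,z=26):
    h=cv2.cvtColor(im,cv2.COLOR_BGR2HSV)
    m=cv2.inRange(h,(0,90,40),(9,190,255))|cv2.inRange(h,(172,90,40),(180,190,255))
    W=[C+sx*60*EX+sy*152*EY for sx,sy in((-1,-1),(1,-1),(1,1),(-1,1))]
    g=np.zeros_like(m);cv2.fillPoly(g,[proj(n,[(*w,38) for w in W]).round().astype(np.int32)],255);m&=g
    nn,l,s,c=cv2.connectedComponentsWithStats(m)
    for i in range(1,nn):
        if s[i,4]>25:
            ys,xs=np.where(l==i);t=tray(cast(n,np.c_[xs,ys],z));print(n,s[i,4],"c",t.mean(0).round(0),"x",t[:,0].min().round(),t[:,0].max().round(),"y",t[:,1].min().round(),t[:,1].max().round())
E
python3 - <<'E'
from h import *
for k in("side","top"):
    b=viewer.capture(k);cv2.imwrite(f"pics/{k}7.png",b);stones(k,b)
E
```

```text
t 15.55 p [611.4  82.7 109.6] jaw -5.09 down [-0.002  0.001 -1.   ] F [ 0.05 -0.92 -1.76] T [-0.05 -0.   -0.02] g 0.291
side 287 c [  9. 114.] x -42.0 69.0 y 87.0 134.0
side 137 c [28. 34.] x 11.0 46.0 y 13.0 55.0
side 152 c [-33.  34.] x -50.0 -14.0 y 13.0 55.0
side 280 c [  34. -104.] x 8.0 60.0 y -126.0 -80.0
side 252 c [ -22. -108.] x -45.0 1.0 y -131.0 -80.0
top 41 c [42. 21.] x 24.0 59.0 y 12.0 30.0
top 140 c [  29. -112.] x 11.0 47.0 y -133.0 -89.0
top 105 c [-28.  26.] x -46.0 -3.0 y 12.0 42.0
top 100 c [ -24. -113.] x -41.0 -9.0 y -130.0 -96.0
```

Rows A and B are at about y=114 and 34. Next I'll hook the two top stones off the end row, with the tines behind them and just above the lower stones.

Emit:
carry_out(targets=[{"x": -0.004,"y": -0.045,"z": 0,"ax": 0,"ay": 0,"az": 0,"hand": -1},{"x": -0.008,"y": -0.09,"z": 0,"ax": 0,"ay": 0,"az": 0,"hand": -1},{"x": -0.012,"y": -0.135,"z": 0,"ax": 0,"ay": 0,"az": 0,"hand": -1},{"x": -0.014,"y": -0.158,"z": 0,"ax": 0,"ay": 0,"az": 0,"hand": -1},{"x": -0.014,"y": -0.158,"z": 0,"ax": 0,"ay": 0,"az": 0,"hand": -1}])

```text
time_s: 16.27
eef_pos: [597.1, -76.8, 107.9]
ee_rot: [-0.476, -0.522, -0.477, 0.522]
force: [0.3, 1.2, -2.6]
grip_width: 0.286
```

Emit:
carry_out(targets=[{"x": 0,"y": 0,"z": -0.015,"ax": 0,"ay": 0,"az": 0,"hand": -1},{"x": 0,"y": 0,"z": -0.027,"ax": 0,"ay": 0,"az": 0,"hand": -1},{"x": 0,"y": 0,"z": -0.0345,"ax": 0,"ay": 0,"az": 0,"hand": -1},{"x": 0,"y": 0,"z": -0.035,"ax": 0,"ay": 0,"az": 0,"hand": -1},{"x": 0,"y": 0,"z": -0.035,"ax": 0,"ay": 0,"az": 0,"hand": -1}])

```text
time_s: 16.9
eef_pos: [598.1, -75.6, 74.7]
ee_rot: [0.478, 0.522, 0.477, -0.521]
force: [-0.2, 0.5, -2.1]
grip_width: 0.287
```

```bash
python3 st.py
python3 - <<'E'
from h import *
s=ctrl.sense();print("tray tcp",tray(s["eef_pos"]))
b=viewer.capture("side");cv2.imwrite("pics/side8.png",b)
cv2.imwrite("pics/g8.png",cv2.resize(b[190:280,240:345],None,fx=5,fy=5,interpolation=cv2.INTER_CUBIC))
E
```

```text
t 16.9 p [598.1 -75.6  74.7] jaw -5.06 down [ 0.001 -0.    -1.   ] F [-0.2   0.55 -2.11] T [-0.02 -0.06  0.02] g 0.287
tray tcp [[ -0.08483192 -57.14106919]]
```

View pics/g8.png

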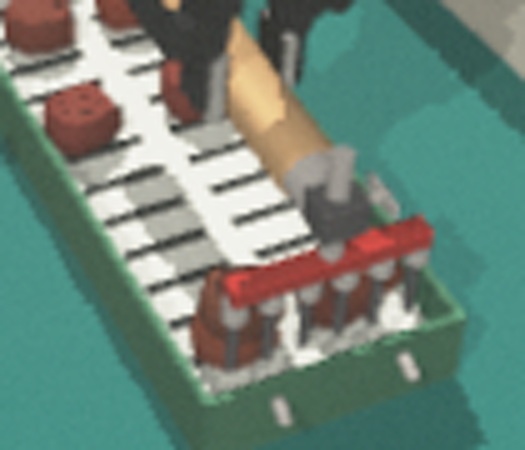

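The tines stand behind the stacked stones, inside the end wall (row 370). Now the stroke.

Emit:
carry_out(targets=[{"x": 0.0006,"y": 0.007,"z": 0,"ax": 0,"ay": 0,"az": 0,"hand": -1},{"x": 0.0017,"y": 0.019,"z": 0,"ax": 0,"ay": 0,"az": 0,"hand": -1},{"x": 0.0034,"y": 0.038,"z": 0,"ax": 0,"ay": 0,"az": 0,"hand": -1},{"x": 0.005,"y": 0.057,"z": 0,"ax": 0,"ay": 0,"az": 0,"hand": -1},{"x": 0.005,"y": 0.057,"z": 0,"ax": 0,"ay": 0,"az": 0,"hand": -1}])

```text
time_s: 17.58
eef_pos: [602.8, -16.6, 74.4]
ee_rot: [0.478, 0.521, 0.478, -0.521]
force: [-0.1, -0.1, -2.1]
grip_width: 0.287
```

Emit:
carry_out(targets=[{"x": 0,"y": 0,"z": 0.03,"ax": 0,"ay": 0,"az": 0,"hand": -1},{"x": 0,"y": 0,"z": 0.05,"ax": 0,"ay": 0,"az": 0,"hand": -1},{"x": 0.006,"y": 0.06,"z": 0.05,"ax": 0,"ay": 0,"az": 0,"hand": -1},{"x": 0.012,"y": 0.12,"z": 0.05,"ax": 0,"ay": 0,"az": 0,"hand": -1},{"x": 0.014,"y": 0.14,"z": 0.05,"ax": 0,"ay": 0,"az": 0,"hand": -1}])

```text
time_s: 18.2
eef_pos: [616.6, 124.4, 124.3]
ee_rot: [0.478, 0.521, 0.478, -0.521]
force: [-0.3, -0.4, -2.0]
grip_width: 0.285
```

```bash
python3 st.py
python3 - <<'E'
from h import *
s=ctrl.sense();print("tray tcp",tray(s["eef_pos"]))
ims=[]
for k in("side","top"):
    b=viewer.capture(k);cv2.imwrite(f"pics/{k}9.png",b);stones(k,b)
    ims.append(b)
A=cv2.resize(ims[1][150:215,210:330],None,fx=3,fy=3,interpolation=cv2.INTER_CUBIC)
B=cv2.resize(ims[0][165:285,215:345],None,fx=3.4,fy=3.4,interpolation=cv2.INTER_CUBIC)
o=np.zeros((600,800,3),np.uint8);o[:A.shape[0],:A.shape[1]]=A;o[:B.shape[0],360:360+B.shape[1]]=B[:,:440];cv2.imwrite("pics/g9.png",o[:420])
E
```

```text
t 18.2 p [616.6 124.4 124.3] jaw -4.9 down [-0.  0. -1.] F [-0.25 -0.42 -1.96] T [-0.02  0.03  0.01] g 0.285
tray tcp [[  0.68082182 143.69676921]]
side 132 c [ 27. 107.] x 8.0 47.0 y 86.0 129.0
side 128 c [-23. 107.] x -42.0 -4.0 y 87.0 129.0
side 139 c [28. 33.] x 11.0 46.0 y 13.0 55.0
side 156 c [-32.  34.] x -49.0 -14.0 y 13.0 55.0
side 177 c [ 34. -53.] x 15.0 56.0 y -74.0 -33.0
side 152 c [-19. -60.] x -35.0 1.0 y -78.0 -40.0
side 178 c [  26. -109.] x 7.0 44.0 y -126.0 -90.0
side 194 c [ -26. -113.] x -45.0 -8.0 y -132.0 -94.0
top 83 c [28. 36.] x 13.0 43.0 y 23.0 49.0
top 67 c [ 32. -56.] x 17.0 46.0 y -66.0 -45.0
top 93 c [  27. -105.] x 11.0 43.0 y -120.0 -89.0
top 50 c [-22.  65.] x -41.0 -1.0 y 59.0 72.0
top 51 c [-21. -62.] x -35.0 -7.0 y -71.0 -54.0
top 83 c [-32.  37.] x -46.0 -17.0 y 24.0 51.0
top 83 c [ -26. -111.] x -41.0 -9.0 y -124.0 -96.0
```

View pics/g9.png

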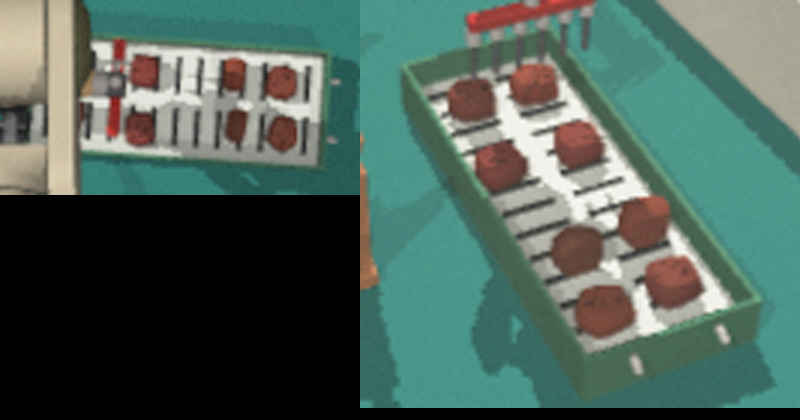

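The drawn-off stones landed at about (32,-56) and (-21,-62) in tray coordinates, on edge but single. The end row is at -105 and -111, the others at about 36 and 108, so there are two in each quarter. I'll take the rake back to its rest.

Emit:
carry_out(targets=[{"x": -0.01,"y": -0.01,"z": 0.02,"ax": 0,"ay": 0,"az": 0,"hand": -1},{"x": -0.05,"y": -0.025,"z": 0.025,"ax": 0,"ay": 0,"az": -0.005,"hand": -1},{"x": -0.1,"y": -0.04,"z": 0.025,"ax": 0,"ay": 0,"az": -0.011,"hand": -1},{"x": -0.145,"y": -0.055,"z": 0.025,"ax": 0,"ay": 0,"az": -0.011,"hand": -1},{"x": -0.175,"y": -0.068,"z": 0.025,"ax": 0,"ay": 0,"az": -0.011,"hand": -1}])

```text
time_s: 18.92
eef_pos: [456.4, 54.1, 158.6]
ee_rot: [0.485, 0.537, 0.464, -0.51]
force: [65.5, 36.5, 37.1]
grip_width: 0.288
```

Emit:
carry_out(targets=[{"x": -0.011,"y": -0.003,"z": 0,"ax": 0,"ay": 0,"az": 0,"hand": -1},{"x": -0.011,"y": -0.003,"z": 0,"ax": 0,"ay": 0,"az": 0,"hand": -1},{"x": -0.011,"y": -0.003,"z": 0,"ax": 0,"ay": 0,"az": 0,"hand": -1}])

```text
time_s: 19.3
eef_pos: [450.6, 51.5, 161.8]
ee_rot: [0.489, 0.539, 0.462, -0.507]
force: [53.2, 32.1, 36.4]
grip_width: 0.286
```

```bash
python3 st.py
```

```text
t 19.3 p [450.6  51.5 161.8] jaw -5.51 down [ 0.06   0.003 -0.998] F [53.22 32.07 36.42] T [  5.47 -12.93   4.04] g 0.286
```

The force jumped: the low-hanging tines have caught the rest's front board because I crossed too low. I'll back off the way I came and rise.

Emit:
carry_out(targets=[{"x": 0.02,"y": 0.007,"z": 0.004,"ax": 0,"ay": 0,"az": 0,"hand": -1},{"x": 0.05,"y": 0.018,"z": 0.01,"ax": 0,"ay": 0,"az": 0,"hand": -1},{"x": 0.08,"y": 0.028,"z": 0.03,"ax": 0,"ay": 0,"az": 0,"hand": -1},{"x": 0.08,"y": 0.028,"z": 0.06,"ax": 0,"ay": 0,"az": 0,"hand": -1},{"x": 0.08,"y": 0.028,"z": 0.06,"ax": 0,"ay": 0,"az": 0,"hand": -1}])

```text
time_s: 19.92
eef_pos: [511.8, 77.1, 210.9]
ee_rot: [0.475, 0.525, 0.473, -0.524]
force: [-0.2, -0.2, -2.9]
grip_width: 0.273
```

```bash
python3 st.py
python3 - <<'E'
from h import *
np.set_printoptions(precision=1,suppress=True)
for k in("side","top"):
    b=viewer.capture(k);cv2.imwrite(f"pics/{k}10.png",b);stones(k,b)
    m=red(b,(180,100,345,300));nn,l,s,c=cv2.connectedComponentsWithStats(m)
    p=np.argwhere(m)[:,::-1].astype(np.float32);print(k,"red",len(p), cv2.boxPoints(cv2.minAreaRect(p)).tolist() if len(p)>4 else "")
E
```

```text
t 19.93 p [511.8  77.1 210.9] jaw -5.78 down [ 0.004 -0.001 -1.   ] F [-0.2  -0.22 -2.88] T [-0.05  0.01  0.03] g 0.273
side 132 c [ 27. 107.] x 8.0 47.0 y 86.0 129.0
side 134 c [-23. 108.] x -42.0 -4.0 y 87.0 129.0
side 135 c [28. 34.] x 11.0 46.0 y 13.0 55.0
side 153 c [-32.  35.] x -50.0 -14.0 y 14.0 55.0
side 179 c [ 35. -53.] x 16.0 56.0 y -74.0 -33.0
side 153 c [-18. -59.] x -35.0 1.0 y -78.0 -40.0
side 176 c [  26. -109.] x 7.0 44.0 y -126.0 -90.0
side 198 c [ -26. -113.] x -45.0 -8.0 y -132.0 -94.0
side red 0 
top 80 c [ 27. 109.] x 11.0 43.0 y 97.0 123.0
top 83 c [28. 36.] x 13.0 43.0 y 23.0 49.0
top 69 c [ 32. -56.] x 17.0 46.0 y -67.0 -45.0
top 94 c [  27. -105.] x 11.0 43.0 y -120.0 -89.0
top 37 c [-15. 113.] x -33.0 -7.0 y 98.0 125.0
top 55 c [-21. -62.] x -35.0 -7.0 y -71.0 -54.0
top 44 c [-24.  38.] x -32.0 -17.0 y 25.0 51.0
top 88 c [ -25. -110.] x -41.0 -9.0 y -124.0 -96.0
top red 66 [[263.38916015625, 232.77435302734375], [265.451416015625, 199.77822875976562], [269.06231689453125, 200.00390625], [267.00006103515625, 233.00003051757812]]
```

The rake is free and still held, and the stones are undisturbed. It may have twisted in the grip, so I'll measure and look.

Run:
```python
from h import *
np.set_printoptions(precision=1,suppress=True)
p=np.array([511.8,77.1,210.9]);h=np.radians(-5.78);ey=np.array([-np.sin(h),np.cos(h),0]);ex=np.array([np.cos(h),np.sin(h),0])
g=p+[0,0,40.7]; hd=g-83*ey
box=np.array([[263.39,232.77],[265.45,199.78],[269.06,200.0],[267.0,233.0]])
ends=[(box[0]+box[3])/2,(box[1]+box[2])/2]
for z in(195,205,215):
    E=cast("top",ends,z); d=E[1]-E[0]; print(z,E[:,:2].tolist(),"len",np.linalg.norm(d),"yaw",np.degrees(np.arctan2(d[1],d[0])),"mid-head",E.mean(0)[:2]-hd[:2])
S=[g-65*ey,g+155*ey,hd,hd-[0,0,77],hd-[0,0,77]+43.5*ex,hd-[0,0,77]-43.5*ex]
a=cv2.imread("pics/top10.png");b=cv2.imread("pics/side10.png")
def cr(im,n,x0,y0,w,h,k):
    o=cv2.resize(im[y0:y0+h,x0:x0+w],None,fx=k,fy=k,interpolation=cv2.INTER_CUBIC)
    for q in (proj(n,S)-[x0,y0]+.5)*k-.5: cv2.circle(o,tuple(q.round().astype(int).tolist()),3,(255,255,0),1)
    return o
A=cr(a,"top",170,190,110,90,3);q=proj("side",S);print(q)
B=cr(b,"side",150,90,117,150,4)
o=np.zeros((600,800,3),np.uint8);o[:270,:330]=A;o[:600,332:800]=B;cv2.imwrite("pics/g10.png",o)
```

```text
195 [[459.6375720424523, -0.5527130377600784], [546.791926987242, -7.609240611651629]] len 87.43955722236642 yaw -4.628904979666133 mid-head [-0.2  1.4]
205 [[460.18818445582815, -0.3074069647561295], [546.5000201604119, -7.295719241158359]] len 86.59428093799015 yaw -4.628904979666129 mid-head [-0.1  1.7]
215 [[460.73879686920407, -0.062100891752177034], [546.2081133335815, -6.982197870665086]] len 85.74900465361371 yaw -4.628904979666135 mid-head [0. 2.]
[[227.8 141.6]
 [195.   93. ]
 [231.  146.4]
 [231.9 177.8]
 [251.6 173. ]
 [211.6 182.8]]
```

View pics/g10.png

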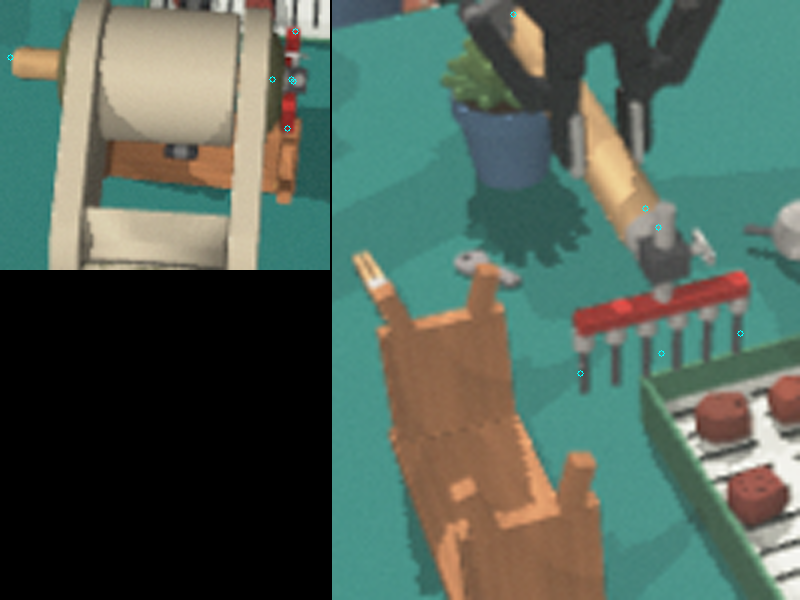

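The rake is still held, tines down and nearly level. I'll compare the bar position with the earlier pictures to get any slip or pitch.

Run:
```python
from h import *
np.set_printoptions(precision=1,suppress=True)
def mask(im,box):
    h=cv2.cvtColor(im,cv2.COLOR_BGR2HSV);x0,y0,x1,y1=box;q=cv2.inRange(h,(0,185,70),(7,255,255))|cv2.inRange(h,(174,185,70),(180,255,255))
    m=np.zeros_like(q);m[y0:y1,x0:x1]=q[y0:y1,x0:x1];return m
T=[("side4",(606.8,35.4,141.2),-5.06,(260,165,325,205)),("side5",(618.3,156.7,49.2),-5.03,(235,172,280,197)),("side8",(598.1,-75.6,74.7),-5.06,(280,228,332,252)),("side10",(511.8,77.1,210.9),-5.78,(205,150,260,182))]
for f,p,yaw,box in T:
    im=cv2.imread(f"pics/{f}.png");m=mask(im,box);n,l,s,c=cv2.connectedComponentsWithStats(m);h=np.radians(yaw)
    ey=np.array([-np.sin(h),np.cos(h),0]);ex=np.array([np.cos(h),np.sin(h),0]);hd=np.array(p)+[0,0,40.7]-83*ey
    P=np.argwhere(m)[:,::-1].astype(np.float32)
    if len(P)<8: print(f,len(P));continue
    x,y=P[:,0],P[:,1];k=np.polyfit(x,y,1);u=(x.min()+x.max())/2;v=np.polyval(k,u)
    q=proj("side",[hd-[0,0,35]+46*ex,hd-[0,0,35]-46*ex]);pm=q.mean(0);print(f,len(P),"obs",u,v,"slope",k[0],"w",np.ptp(x),"pred",pm,"slope",(q[0]-q[1])[1]/(q[0]-q[1])[0],"diff",u-pm[0],v-pm[1])
    # tine tips: columns of dark grey below bar
```

```text
side4 0
side5 0
side8 0
side10 0
```

Run:
```python
from h import *
np.set_printoptions(precision=1,suppress=True)
h=cv2.cvtColor(cv2.imread("pics/side10.png"),cv2.COLOR_BGR2HSV);print(h[163:168,225:240:3].tolist())
T=[("side4",(606.8,35.4,141.2),-5.06,(260,165,325,205)),("side5",(618.3,156.7,49.2),-5.03,(235,172,280,197)),("side8",(598.1,-75.6,74.7),-5.06,(280,228,332,252)),("side10",(511.8,77.1,210.9),-5.78,(205,150,260,182))]
for f,p,yaw,box in T:
    im=cv2.imread(f"pics/{f}.png").astype(int);x0,y0,x1,y1=box
    r=np.zeros(im.shape[:2],bool);r[y0:y1,x0:x1]=((im[...,2]>120)&(im[...,2]-im[...,1]>95))[y0:y1,x0:x1]
    a=np.radians(yaw);ey=np.array([-np.sin(a),np.cos(a),0]);ex=np.array([np.cos(a),np.sin(a),0]);hd=np.array(p)+[0,0,40.7]-83*ey
    P=np.argwhere(r)[:,::-1]
    if len(P)<8: print(f,len(P));continue
    x,y=P[:,0],P[:,1];k=np.polyfit(x,y,1);u=(x.min()+x.max())/2;v=np.polyval(k,u)
    q=proj("side",[hd-[0,0,35]+46*ex,hd-[0,0,35]-46*ex]);pm=q.mean(0);print(f,len(P),"obs",u.round(1),v.round(1),"slope",k[0].round(3),"w",np.ptp(x),"pred",pm,"slope",((q[0]-q[1])[1]/(q[0]-q[1])[0]).round(3),"diff",(u-pm[0]).round(1),(v-pm[1]).round(1))
```

```text
[[[82, 78, 125], [9, 69, 104], [18, 16, 155], [5, 34, 128], [2, 153, 135]], [[3, 117, 135], [1, 156, 154], [11, 33, 156], [5, 60, 140], [2, 154, 149]], [[2, 159, 154], [1, 155, 158], [3, 112, 161], [3, 127, 154], [1, 160, 155]], [[2, 163, 156], [2, 163, 160], [2, 166, 163], [2, 154, 144], [2, 156, 139]], [[2, 162, 159], [2, 162, 161], [1, 153, 138], [1, 153, 138], [2, 125, 137]]]
side4 51 obs 281.5 183.7 slope -0.241 w 39 pred [281.6 186. ] slope -0.274 diff -0.1 -2.3
side5 43 obs 257.5 183.8 slope -0.252 w 33 pred [257.8 186.1] slope -0.268 diff -0.3 -2.2
side8 46 obs 305.0 241.1 slope -0.279 w 40 pred [304.9 243.3] slope -0.33 diff 0.1 -2.2
side10 61 obs 233.0 164.4 slope -0.244 w 40 pred [231.1 161.2] slope -0.233 diff 1.9 3.2
```

Run:
```python
from h import *
from scipy.optimize import least_squares
np.set_printoptions(precision=2,suppress=True)
a=np.radians(-5.78);ey=np.array([-np.sin(a),np.cos(a),0]);ex=np.array([np.cos(a),np.sin(a),0]);p=np.array([511.8,77.1,210.9]);g=p+[0,0,40.7];n=g-83*ey-[0,0,29]
r=least_squares(lambda X:np.r_[proj("top",X)[0]-[266.2,216.4],proj("side",X)[0]-[233.1,164.4]],n)
d=r.x-n;print("bar",r.x,"shift in rake axes x,y,z",d@ex,d@ey,d[2],"res",r.fun)
# bar ends in side
im=cv2.imread("pics/side10.png").astype(int);R=((im[...,2]>120)&(im[...,2]-im[...,1]>95));R[:150]=0;R[182:]=0;R[:,:205]=0;R[:,260:]=0
# handle tail end & sides in top view
h=cv2.cvtColor(cv2.imread("pics/top10.png"),cv2.COLOR_BGR2HSV);m=cv2.inRange(h,(12,70,140),(25,200,255));m[:200]=0;m[225:]=0;m[:,:165]=0;m[:,195:]=0
q=np.argwhere(m)[:,::-1];print("tail mask",len(q),q.min(0),q.max(0));
for z in(240,252,264):
  for col in(176,180,184):
    rows=q[q[:,0]==col][:,1]
    if len(rows): X=cast("top",(col,(rows.min()+rows.max())/2),z)[0]-g; print(z,col,rows.min(),rows.max(),"rake x,y",X@ex,X@ey)
X=cast("top",(q[:,0].min()-.5,q[:,1].mean()),252)[0]-g;print("tail end y",X@ey)
```

```text
bar [505.56  -4.78 207.29] shift in rake axes x,y,z 2.0329520697720267 0.9101615289520897 -15.305100721675387 res [ 0.41 -0.9  -0.75  0.02]
tail mask 140 [174 206] [189 215]
240 176 206 214 rake x,y -3.2261783144536644 149.327968720511
240 180 207 215 rake x,y -4.892699101291287 138.95929870515505
240 184 207 215 rake x,y -4.036022275630523 128.8364817793658
252 176 206 214 rake x,y -3.065334830086264 146.89199261917668
252 180 207 215 rake x,y -4.7116441247586405 136.64907338619025
252 184 207 215 rake x,y -3.8653570386598446 126.6490255471129
264 176 206 214 rake x,y -2.9044913457188652 144.45601651784236
264 180 207 215 rake x,y -4.5305891482258795 134.33884806722548
264 184 207 215 rake x,y -3.694691801689279 124.46156931485993
tail end y 152.96923759912772
```

Run:
```python
from h import *
np.set_printoptions(precision=1,suppress=True)
h=cv2.cvtColor(cv2.imread("pics/side10.png"),cv2.COLOR_BGR2HSV);m=cv2.inRange(h,(10,60,100),(26,200,255));m[160:]=0;m[:75]=0;m[:,:180]=0;m[:,245:]=0
n,l,s,c=cv2.connectedComponentsWithStats(m)
print([(x.tolist()) for x in s[1:] if x[4]>15])
for v in range(78,150,4):
    x=np.where(m[v])[0]
    if len(x): print(v,x.min(),x.max(),(x.min()+x.max())/2,end=" | ")
print()
a=np.radians(-4.5);ey=np.array([-np.sin(a),np.cos(a),0]);g=np.array([511.8,77.1,251.6])
for nm,th,dy,dz in(("nominal",0,0,0),("pitch.18",.18,-4,0),("drop15",0,0,-15)):
    ax=ey*np.cos(th)+np.array([0,0,np.sin(th)])
    for t in(-82,-65,-30,0,30,80,155): print(nm,t,proj("side",g+ey*dy+[0,0,dz]+t*ax)[0],end="; ")
    print()
```

```text
[[180, 75, 13, 11, 32], [194, 92, 9, 17, 109], [212, 111, 19, 39, 345], [185, 156, 7, 4, 25]]
78 184 184 184.0 | 82 184 192 188.0 | 94 195 199 197.0 | 98 195 202 198.5 | 102 195 202 198.5 | 106 198 202 200.0 | 114 212 215 213.5 | 118 212 217 214.5 | 122 213 220 216.5 | 126 213 222 217.5 | 130 214 225 219.5 | 134 213 227 220.0 | 138 216 230 223.0 | 142 218 230 224.0 | 146 221 223 222.0 | 
nominal -82 [231.7 145.9]; nominal -65 [228.5 141.4]; nominal -30 [222.1 132.6]; nominal 0 [216.9 125.5]; nominal 30 [212.  118.6]; nominal 80 [204.2 107.9]; nominal 155 [193.5  93.3]; 
pitch.18 -82 [232.4 152.9]; pitch.18 -65 [229.2 147.2]; pitch.18 -30 [222.8 135.8]; pitch.18 0 [217.6 126.4]; pitch.18 30 [212.6 117.4]; pitch.18 80 [204.6 103.1]; pitch.18 155 [193.5  83.3]; 
drop15 -82 [231.9 152.3]; drop15 -65 [228.7 147.8]; drop15 -30 [222.4 138.9]; drop15 0 [217.2 131.7]; drop15 30 [212.3 124.8]; drop15 80 [204.6 114. ]; drop15 155 [194.   99.1];
```

The snag left the handle about 10 mm lower in the jaws, roughly 0.06 rad head-down and about 1.3° off in yaw. I'll correct those while moving over the rest at height.

Emit:
carry_out(targets=[{"x": -0.03,"y": -0.01,"z": 0,"ax": -0.02,"ay": 0,"az": -0.01,"hand": -1},{"x": -0.06,"y": -0.02,"z": 0,"ax": -0.04,"ay": 0,"az": -0.02,"hand": -1},{"x": -0.0813,"y": -0.025,"z": 0,"ax": -0.06,"ay": 0,"az": -0.022,"hand": -1},{"x": -0.0813,"y": -0.025,"z": 0,"ax": -0.06,"ay": 0,"az": -0.022,"hand": -1},{"x": -0.0813,"y": -0.025,"z": 0,"ax": -0.06,"ay": 0,"az": -0.022,"hand": -1}])

```text
time_s: 20.65
eef_pos: [429.9, 53.2, 209.0]
ee_rot: [-0.484, -0.515, -0.453, 0.544]
force: [0.1, 0.3, -2.5]
grip_width: 0.268
```

```bash
python3 st.py
python3 - <<'E'
from h import *
from scipy.optimize import least_squares
np.set_printoptions(precision=1,suppress=True)
p=ctrl.sense()["eef_pos"]
P={}
for k in("side","top"):
    im=viewer.capture(k);cv2.imwrite(f"pics/{k}11.png",im);im=im.astype(int);n0=proj(k,p+[-9,-83,12])[0].round().astype(int)
    R=((im[...,2]>120)&(im[...,2]-im[...,1]>95));M=np.zeros_like(R);M[n0[1]-28:n0[1]+28,n0[0]-30:n0[0]+30]=1;R&=M
    n,l,s,c=cv2.connectedComponentsWithStats(R.astype(np.uint8));q=np.argwhere(R)[:,::-1];print(k,len(q),q.min(0),q.max(0),n0)
    if k=="side": f=np.polyfit(q[:,0],q[:,1],1);u=(q[:,0].min()+q[:,0].max())/2;P[k]=np.array([u,np.polyval(f,u)]);print("slope",f[0])
    else: f=np.polyfit(q[:,1],q[:,0],1);v=(q[:,1].min()+q[:,1].max())/2;P[k]=np.array([np.polyval(f,v),v]);e=cast(k,[[np.polyval(f,v+17),v+17],[np.polyval(f,v-17),v-17]],p[2]);d=e[1]-e[0];print("bar yaw",np.degrees(np.arctan2(d[1],d[0])))
r=least_squares(lambda X:np.r_[proj("top",X)[0]-P["top"],proj("side",X)[0]-P["side"]],p+[-9,-83,12]);print("bar",r.x,"rel tcp",r.x-p,r.fun)
E
```

```text
t 20.65 p [429.9  53.2 209. ] jaw -6.97 down [-0.001 -0.06  -0.998] F [ 0.08  0.3  -2.52] T [ 0.06  0.04 -0.02] g 0.268
side 77 [174 175] [220 189] [197 178]
slope -0.22055573120571612
top 44 [273 231] [279 265] [277 248]
bar yaw -6.409202445522625
bar [420.2 -28.5 209.9] rel tcp [ -9.7 -81.7   0.9] [-0.1  0.3  0.2 -0. ]
```

The bar is now at (420,-28.5), yaw -6.4°, matching its original place (420,-30), -6.6°. Lowering.

Emit:
carry_out(targets=[{"x": 0,"y": 0,"z": -0.035,"ax": 0,"ay": 0,"az": 0,"hand": -1},{"x": 0,"y": 0,"z": -0.07,"ax": 0,"ay": 0,"az": 0,"hand": -1},{"x": 0,"y": 0,"z": -0.09,"ax": 0,"ay": 0,"az": 0,"hand": -1},{"x": 0,"y": 0,"z": -0.098,"ax": 0,"ay": 0,"az": 0,"hand": -1},{"x": 0,"y": 0,"z": -0.105,"ax": 0,"ay": 0,"az": 0,"hand": -1}])

```text
time_s: 21.38
eef_pos: [430.1, 53.3, 104.5]
ee_rot: [-0.484, -0.515, -0.453, 0.543]
force: [-0.1, -0.4, -1.6]
grip_width: 0.273
```

```bash
python3 st.py
```

```text
t 21.38 p [430.1  53.3 104.5] jaw -6.95 down [ 0.    -0.06  -0.998] F [-0.08 -0.44 -1.63] T [ 0.1  -0.02  0.01] g 0.273
```

Emit:
carry_out(targets=[{"x": 0,"y": 0,"z": -0.005,"ax": 0,"ay": 0,"az": 0,"hand": -1},{"x": 0,"y": 0,"z": -0.01,"ax": 0,"ay": 0,"az": 0,"hand": -1},{"x": 0,"y": 0,"z": -0.015,"ax": 0,"ay": 0,"az": 0,"hand": -1},{"x": 0,"y": 0,"z": -0.018,"ax": 0,"ay": 0,"az": 0,"hand": -1},{"x": 0,"y": 0,"z": -0.018,"ax": 0,"ay": 0,"az": 0,"hand": -1}])

```text
time_s: 22.0
eef_pos: [429.5, 53.3, 86.3]
ee_rot: [-0.484, -0.515, -0.453, 0.544]
force: [-0.2, -0.1, -2.7]
grip_width: 0.275
```

```bash
python3 st.py
```

```text
t 22.0 p [429.5  53.3  86.3] jaw -6.95 down [-0.001 -0.06  -0.998] F [-0.18 -0.07 -2.71] T [ 0.09 -0.03  0.01] g 0.275
```

Emit:
carry_out(targets=[{"x": 0,"y": 0,"z": -0.002,"ax": 0,"ay": 0,"az": 0,"hand": -1},{"x": 0,"y": 0,"z": -0.004,"ax": 0,"ay": 0,"az": 0,"hand": -1},{"x": 0,"y": 0,"z": -0.006,"ax": 0,"ay": 0,"az": 0,"hand": -1},{"x": 0,"y": 0,"z": -0.006,"ax": 0,"ay": 0,"az": 0,"hand": -1}])

```text
time_s: 22.5
eef_pos: [429.5, 53.3, 80.3]
ee_rot: [-0.484, -0.515, -0.453, 0.544]
force: [0.1, 0.4, -1.8]
grip_width: 0.277
```

```bash
python3 st.py
```

```text
t 22.5 p [429.5  53.3  80.3] jaw -6.95 down [-0.001 -0.06  -0.998] F [ 0.12  0.43 -1.81] T [ 0.02 -0.03 -0.02] g 0.277
```

Emit:
carry_out(targets=[{"x": 0,"y": 0,"z": -0.0015,"ax": 0,"ay": 0,"az": 0,"hand": -1},{"x": 0,"y": 0,"z": -0.003,"ax": 0,"ay": 0,"az": 0,"hand": -1},{"x": 0,"y": 0,"z": -0.003,"ax": 0,"ay": 0,"az": 0,"hand": -1}])

```text
time_s: 22.88
eef_pos: [429.5, 53.3, 77.4]
ee_rot: [-0.484, -0.515, -0.453, 0.543]
force: [0.7, -0.4, -1.7]
grip_width: 0.276
```

```bash
python3 st.py
```

```text
t 22.88 p [429.5  53.3  77.4] jaw -6.95 down [-0.001 -0.06  -0.998] F [ 0.72 -0.42 -1.75] T [ 0.09  0.02 -0.03] g 0.276
```

Emit:
carry_out(targets=[{"x": 0,"y": 0,"z": -0.0015,"ax": 0,"ay": 0,"az": 0,"hand": -1},{"x": 0,"y": 0,"z": -0.003,"ax": 0,"ay": 0,"az": 0,"hand": -1},{"x": 0,"y": 0,"z": -0.003,"ax": 0,"ay": 0,"az": 0,"hand": -1}])

```text
time_s: 23.25
eef_pos: [429.9, 53.5, 75.4]
ee_rot: [-0.485, -0.515, -0.453, 0.543]
force: [-4.0, 2.9, 11.8]
grip_width: 0.274
```

```bash
python3 st.py
```

```text
t 23.25 p [429.9  53.5  75.4] jaw -6.94 down [ 0.    -0.06  -0.998] F [-3.96  2.92 11.79] T [ 0.15  0.62 -0.12] g 0.274
```

Seated: contact at TCP z of about 76.5, with 77 predicted. I'll release, rise straight up and withdraw.

Emit:
carry_out(targets=[{"x": 0,"y": 0,"z": 0.001,"ax": 0,"ay": 0,"az": 0,"hand": 1},{"x": 0,"y": 0,"z": 0.001,"ax": 0,"ay": 0,"az": 0,"hand": 1},{"x": 0,"y": 0,"z": 0.001,"ax": 0,"ay": 0,"az": 0,"hand": 1},{"x": 0,"y": 0,"z": 0.001,"ax": 0,"ay": 0,"az": 0,"hand": 1},{"x": 0,"y": 0,"z": 0.001,"ax": 0,"ay": 0,"az": 0,"hand": 1}])

```text
time_s: 23.88
eef_pos: [429.5, 53.3, 75.4]
ee_rot: [-0.484, -0.515, -0.453, 0.543]
force: [-0.1, -0.5, -0.1]
grip_width: 0.998
```

Emit:
carry_out(targets=[{"x": 0,"y": 0,"z": 0.03,"ax": 0,"ay": 0,"az": 0,"hand": 1},{"x": 0,"y": 0,"z": 0.07,"ax": 0,"ay": 0,"az": 0,"hand": 1},{"x": 0,"y": 0,"z": 0.12,"ax": 0,"ay": 0,"az": 0,"hand": 1},{"x": -0.04,"y": 0.05,"z": 0.14,"ax": 0,"ay": 0,"az": 0.1,"hand": 1},{"x": -0.08,"y": 0.1,"z": 0.14,"ax": 0,"ay": 0,"az": 0.2,"hand": 1}])

```text
time_s: 24.5
eef_pos: [352.9, 149.5, 216.6]
ee_rot: [0.537, 0.468, 0.502, -0.491]
force: [0.1, 0.7, -0.8]
grip_width: 1.002
```

Emit:
carry_out(targets=[{"x": -0.04,"y": 0.05,"z": 0,"ax": 0,"ay": 0,"az": 0.1,"hand": 1},{"x": -0.08,"y": 0.1,"z": 0,"ax": 0,"ay": 0,"az": 0.2,"hand": 1},{"x": -0.11,"y": 0.15,"z": 0,"ax": 0,"ay": 0,"az": 0.3,"hand": 1},{"x": -0.14,"y": 0.2,"z": 0,"ax": 0,"ay": 0,"az": 0.4,"hand": 1},{"x": -0.16,"y": 0.24,"z": 0,"ax": 0,"ay": 0,"az": 0.5,"hand": 1}])

```text
time_s: 25.12
eef_pos: [191.6, 390.4, 215.4]
ee_rot: [0.642, 0.327, 0.603, -0.343]
force: [0.2, -0.5, 0.0]
grip_width: 1.002
```

```bash
python3 st.py
python3 - <<'E'
from h import *
np.set_printoptions(precision=1,suppress=True)
a=viewer.capture("top");b=viewer.capture("side");cv2.imwrite("pics/top12.png",a);cv2.imwrite("pics/side12.png",b)
stones("top",a)
for k,f in(("top",a),("side",b)):
    o=cv2.imread(f"pics/{k}0.png");x0,y0,x1,y1=(185,215,285,270) if k=="top" else (145,145,230,265)
    for nm,im in(("start",o),("now",f)):
        h=cv2.cvtColor(im,cv2.COLOR_BGR2HSV)[y0:y1,x0:x1];i=im.astype(int)[y0:y1,x0:x1]
        w=np.argwhere(cv2.inRange(h,(12,70,165),(25,200,255)))[:,::-1]+[x0,y0];r=np.argwhere((i[...,2]>120)&(i[...,2]-i[...,1]>95))[:,::-1]+[x0,y0]
        print(k,nm,"wood",len(w),w.mean(0),w.min(0),w.max(0),"red",len(r),r.mean(0),r.min(0),r.max(0))
    # whole-picture change outside arm
    d=cv2.absdiff(cv2.GaussianBlur(o,(5,5),0),cv2.GaussianBlur(f,(5,5),0)).max(2)>40
    n,l,s,c=cv2.connectedComponentsWithStats(d.astype(np.uint8));print(k,"changed",[x.tolist() for x in s[1:] if x[4]>25])
E
```

```text
t 25.12 p [191.6 390.4 215.4] jaw 33.44 down [ 0.039 -0.046 -0.998] F [ 0.22 -0.54  0.05] T [-0.03 -0.04 -0.01] g 1.002
top 82 c [ 27. 109.] x 11.0 43.0 y 95.0 123.0
top 83 c [28. 36.] x 13.0 43.0 y 23.0 49.0
top 70 c [ 32. -56.] x 17.0 46.0 y -67.0 -45.0
top 93 c [  27. -105.] x 11.0 43.0 y -120.0 -89.0
top 87 c [-22. 111.] x -38.0 -7.0 y 97.0 125.0
top 55 c [-21. -62.] x -35.0 -7.0 y -71.0 -54.0
top 85 c [-31.  37.] x -46.0 -17.0 y 24.0 51.0
top 89 c [ -25. -110.] x -41.0 -9.0 y -124.0 -96.0
top start wood 1018 [235.7 238.3] [192 224] [269 257] red 42 [274.  243.5] [271 229] [276 259]
top now wood 1027 [236.  238.4] [193 223] [269 257] red 43 [274.  244.7] [271 230] [277 259]
top changed [[229, 166, 16, 13, 161], [252, 167, 13, 14, 122], [266, 169, 14, 14, 148], [303, 170, 15, 14, 97], [227, 181, 16, 14, 164], [264, 185, 15, 14, 155], [287, 185, 8, 7, 30], [251, 186, 14, 14, 137], [282, 188, 8, 13, 55], [11, 327, 109, 57, 2611], [242, 344, 54, 20, 557], [227, 362, 19, 22, 300], [256, 376, 10, 8, 38]]
side start wood 846 [184.6 188.1] [156 153] [219 245] red 73 [204.2 231.1] [181 225] [223 238]
side now wood 845 [184.8 188.2] [156 153] [219 245] red 81 [203.2 231.5] [180 225] [222 238]
side changed [[0, 0, 50, 102, 2480], [258, 184, 16, 16, 201], [240, 188, 16, 18, 220], [271, 200, 24, 39, 464], [248, 207, 27, 44, 548], [0, 217, 17, 18, 125], [297, 222, 10, 10, 42], [278, 231, 10, 12, 71], [303, 235, 17, 15, 118], [280, 242, 18, 16, 186], [22, 279, 34, 80, 1472], [51, 324, 6, 15, 27], [23, 341, 40, 43, 819]]
```

The rake is back within about 1 px of its start in both views, the stones sit two per quarter, and nothing else on the shelf changed. Handing in.

```bash
python3 -c "
from rig import finish_job; print(finish_job())"
```

```text
the job is handed in; nothing more can be done
None
```

I raked the stones out two to each quarter of the tray, laid the rake back in its rest, and handed the job in at about 25 s; no verdict came back.

**Raking:**
- I drew the first two rows along on the bed with the tines pressing about 3 N; the highest reading was about 5 N.
- The two stones on top of the end row I drew off with the tines just above the stones beneath.

**Last checks (camera, arm withdrawn):**

| Quarter | Stone centres, tray y (mm) |
|---|---|
| -150 to -75 | -110, -105 |
| -75 to 0 | -62, -56 |
| 0 to 75 | 36, 37 |
| 75 to 150 | 109, 111 |

- **Stones:** they lie one deep, but the two at -62 and -56 appear to stand on edge. I estimate their centres at 15–18 mm above the bed (limit 22.5 mm), but did not measure that directly.
- **Rake:** it is back in both notches within about 1 pixel (roughly 3 mm) of where it started in both views.
- **Bystanders:** comparing pictures from before and after, only the stones and the arm changed.

**What went wrong on the way:**
- **First grasp:** the fingers closed on top of the handle. The pictures showed the fingertips ending about 20 mm short of the reported TCP, which disagrees with the interface text. Regrasping lower worked.
- **Return to the rest:** I crossed too low and the tines caught the rest's front board, with about 84 N at the wrist (limit 120 N). The rake slipped about 10 mm in the jaws. I backed off, measured the slip, corrected for it and seated the rake. I could not tell whether that contact counts against the job.

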